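# Empty the cell tester's catch tray and power the transport logger

## Task

The cell tester has finished a batch: lift the loose cover off its catch tray and set it aside on the bench, then take out every cell. Fit one of them in the logger that travels with the batch (black contact end pushed against the coil spring, then the other end dropped in, so that it lies flat between spring and end wall) and lay all the others down side by side on the floor of the tote, none standing, leaning or on top of another. Finally put the cover back on the empty tray, its ribs inside the walls, and leave the tape roll, terminal strip and adapter where they are.

Things in the scene. Friction and masses are not known exactly. Their poses are not given: they have to be found in the camera images.
- tester: cell tester, fixed, left or right on the bench: grey housing (front face x = 140, 236 wide, 190 mm tall) and, on the robot's side, an open grey catch tray. Origin on the bench under the tray's middle, x to the housing, z up. Tray inside 150 (x) x 200 (y), sheet 4 thick, floor top z = 4, wall top z = 42. A chute 100 wide hangs over its rear from x = 67, z = 52 up to z = 90 at the housing
- cover_place (a point): fixed point on the tester: where the cover's origin lies when the cover is on the tray (x = -16, y = 0, z = 42 in the tester's frame); the cover's axes are then parallel to the tester's
- cover: loose bare aluminium cover, 130 (x) x 212 (y) x 3 mm, 220 g, at first on the tray's side and front walls, hiding the cells. Origin mid underside of the sheet. Below it 8 mm ribs: two along x (outer faces y = +-96), one along y (outer face x = -55), that drop inside the tray's walls with 4 mm of play. On the bench it stands on its ribs (origin 8 mm up)
- cover_handle (a point): middle of the cover's bar handle, 35 mm above the cover's underside: a 10 mm round steel bar along the cover's x, straight for 56 mm, clear underneath for 27 mm
- tote: fixed open grey plastic tote, 158 (x) x 173 (y) x 45 mm tall outside, with a rim that stands out 6 mm. Origin at the middle of its underside; walls and floor 4 mm (inside 150 x 165, floor top at z = 4)
- logger: fixed transport logger: flat white box 96 (x) x 64 (y) mm, top at z = 16, origin mid underside, with a black open cell cradle along x: floor top z = 19; fixed end wall, face at x = 33, top z = 29; sprung contact plate at the -x end; side rails 32 mm apart, tops z = 24, only at x = -30 to -8 and 23 to 34 (open between for fingers); behind the plate a block, x = -38 to -28, top z = 32
- logger_seat (a point): fixed point on the logger: where the middle of a seated cell lies (x = 8, y = 0, z = 28 in its frame), axes as the logger's; a seated cell lies flat along x with its contact end towards -x
- spring_face (a point): fixed point on the logger: middle of the contact plate's face at rest (x = -13, y = 0, z = 24). Plate 18 wide, z = 19.5 to 29. Free gap to the end wall 46 mm, a cell is 50: it goes in contact end first, nose down 15 to 20 degrees, pushes the plate back, then its other end is lowered inside the end wall
- spring (a joint): travel of the sprung contact plate, m: 0 at rest, grows as it is pushed to -x, stop at 0.010; coil spring 300 N/m with 1.2 N preload (2.4 N at a seated cell's 0.004, 4.2 N at the stop)
- cell1: loose rectangular rechargeable cell, 50 (x) x 26 (y) x 18 (z) mm, 60 g: aluminium can with a black cap and a brass contact at its +x end. Origin at its middle, z square to its 50 x 26 faces. At first lies flat in the catch tray under the cover, either end forward. May be absent
- cell1_contact (a point): middle of cell1's contact end face (black cap), 25 mm from its middle along its +x
- cell2: loose rectangular rechargeable cell, 50 (x) x 26 (y) x 18 (z) mm, 60 g: aluminium can with a black cap and a brass contact at its +x end. Origin at its middle, z square to its 50 x 26 faces. At first lies flat in the catch tray under the cover, either end forward. May be absent
- cell2_contact (a point): middle of cell2's contact end face (black cap), 25 mm from its middle along its +x
- cell3: loose rectangular rechargeable cell, 50 (x) x 26 (y) x 18 (z) mm, 60 g: aluminium can with a black cap and a brass contact at its +x end. Origin at its middle, z square to its 50 x 26 faces. At first lies flat in the catch tray under the cover, either end forward. May be absent
- cell3_contact (a point): middle of cell3's contact end face (black cap), 25 mm from its middle along its +x
- cell4: loose rectangular rechargeable cell, 50 (x) x 26 (y) x 18 (z) mm, 60 g: aluminium can with a black cap and a brass contact at its +x end. Origin at its middle, z square to its 50 x 26 faces. At first lies flat in the catch tray under the cover, either end forward. May be absent
- cell4_contact (a point): middle of cell4's contact end face (black cap), 25 mm from its middle along its +x
- cell5: loose rectangular rechargeable cell, 50 (x) x 26 (y) x 18 (z) mm, 60 g: aluminium can with a black cap and a brass contact at its +x end. Origin at its middle, z square to its 50 x 26 faces. At first lies flat in the catch tray under the cover, either end forward. May be absent
- cell5_contact (a point): middle of cell5's contact end face (black cap), 25 mm from its middle along its +x
- tape_roll: bystander: loose roll of black tape, 55 mm across, 19 mm tall; origin at the middle of its underside. Leave it alone
- terminal_block: bystander: loose white screw-terminal strip, 75 mm long (along its y), 17 mm thick; origin at the middle of its underside. Leave it alone
- small_adapter: bystander: loose black plug adapter, 38 x 58 x 30 mm; origin at the middle of its underside. Leave it alone
Not all that is in view belongs to the job. There is more than one size of the logger; the one meant has the size given above.

How it is judged (in metres and radians):
On the way:
1. the cover has been taken off the tray and lies on the bench (horizontal distance between cover and cover_place above 0.14 m and height (world z) of cover below 0.03 m), for 0.2 s.
At the end, for the whole second after the job is handed in: One cell flat in the logger (3 mm along, 4.5 across, 3 in height), contact end on the spring, plate back over 2 mm; all others lying on the tote's floor (middle under 20 mm up, long axis level to 12 deg); cover on the tray, ribs inside (10 mm along x, 7 across, 3 up). All at rest (((x of cell1 in the frame of tote between -0.07 and 0.07 m and y of cell1 in the frame of tote between -0.0775 and 0.0775 m and z of cell1 in the frame of tote below 0.02 m and angle between the x axis of cell1 and the z axis of tote, either way round above 1.35 rad) or (x of cell1 in the frame of logger_seat between -0.003 and 0.003 m and y of cell1 in the frame of logger_seat between -0.0045 and 0.0045 m and z of cell1 in the frame of logger_seat between -0.003 and 0.003 m and x of cell1_contact in the frame of logger_seat below -0.02 m and angle between the x axis of cell1 and the x axis of logger, either way round below 0.12 rad and angle between the z axis of cell1 and the z axis of logger, either way round below 0.12 rad)) and ((x of cell2 in the frame of tote between -0.07 and 0.07 m and y of cell2 in the frame of tote between -0.0775 and 0.0775 m and z of cell2 in the frame of tote below 0.02 m and angle between the x axis of cell2 and the z axis of tote, either way round above 1.35 rad) or (x of cell2 in the frame of logger_seat between -0.003 and 0.003 m and y of cell2 in the frame of logger_seat between -0.0045 and 0.0045 m and z of cell2 in the frame of logger_seat between -0.003 and 0.003 m and x of cell2_contact in the frame of logger_seat below -0.02 m and angle between the x axis of cell2 and the x axis of logger, either way round below 0.12 rad and angle between the z axis of cell2 and the z axis of logger, either way round below 0.12 rad)) and ((x of cell3 in the frame of tote between -0.07 and 0.07 m and y of cell3 in the frame of tote between -0.0775 and 0.0775 m and z of cell3 in the frame of tote below 0.02 m and angle between the x axis of cell3 and the z axis of tote, either way round above 1.35 rad) or (x of cell3 in the frame of logger_seat between -0.003 and 0.003 m and y of cell3 in the frame of logger_seat between -0.0045 and 0.0045 m and z of cell3 in the frame of logger_seat between -0.003 and 0.003 m and x of cell3_contact in the frame of logger_seat below -0.02 m and angle between the x axis of cell3 and the x axis of logger, either way round below 0.12 rad and angle between the z axis of cell3 and the z axis of logger, either way round below 0.12 rad)) and ((x of cell4 in the frame of tote between -0.07 and 0.07 m and y of cell4 in the frame of tote between -0.0775 and 0.0775 m and z of cell4 in the frame of tote below 0.02 m and angle between the x axis of cell4 and the z axis of tote, either way round above 1.35 rad) or (x of cell4 in the frame of logger_seat between -0.003 and 0.003 m and y of cell4 in the frame of logger_seat between -0.0045 and 0.0045 m and z of cell4 in the frame of logger_seat between -0.003 and 0.003 m and x of cell4_contact in the frame of logger_seat below -0.02 m and angle between the x axis of cell4 and the x axis of logger, either way round below 0.12 rad and angle between the z axis of cell4 and the z axis of logger, either way round below 0.12 rad)) and ((x of cell5 in the frame of tote between -0.07 and 0.07 m and y of cell5 in the frame of tote between -0.0775 and 0.0775 m and z of cell5 in the frame of tote below 0.02 m and angle between the x axis of cell5 and the z axis of tote, either way round above 1.35 rad) or (x of cell5 in the frame of logger_seat between -0.003 and 0.003 m and y of cell5 in the frame of logger_seat between -0.0045 and 0.0045 m and z of cell5 in the frame of logger_seat between -0.003 and 0.003 m and x of cell5_contact in the frame of logger_seat below -0.02 m and angle between the x axis of cell5 and the x axis of logger, either way round below 0.12 rad and angle between the z axis of cell5 and the z axis of logger, either way round below 0.12 rad)) and ((x of cell1 in the frame of logger_seat between -0.003 and 0.003 m and y of cell1 in the frame of logger_seat between -0.0045 and 0.0045 m and z of cell1 in the frame of logger_seat between -0.003 and 0.003 m and x of cell1_contact in the frame of logger_seat below -0.02 m and angle between the x axis of cell1 and the x axis of logger, either way round below 0.12 rad and angle between the z axis of cell1 and the z axis of logger, either way round below 0.12 rad) or (x of cell2 in the frame of logger_seat between -0.003 and 0.003 m and y of cell2 in the frame of logger_seat between -0.0045 and 0.0045 m and z of cell2 in the frame of logger_seat between -0.003 and 0.003 m and x of cell2_contact in the frame of logger_seat below -0.02 m and angle between the x axis of cell2 and the x axis of logger, either way round below 0.12 rad and angle between the z axis of cell2 and the z axis of logger, either way round below 0.12 rad) or (x of cell3 in the frame of logger_seat between -0.003 and 0.003 m and y of cell3 in the frame of logger_seat between -0.0045 and 0.0045 m and z of cell3 in the frame of logger_seat between -0.003 and 0.003 m and x of cell3_contact in the frame of logger_seat below -0.02 m and angle between the x axis of cell3 and the x axis of logger, either way round below 0.12 rad and angle between the z axis of cell3 and the z axis of logger, either way round below 0.12 rad) or (x of cell4 in the frame of logger_seat between -0.003 and 0.003 m and y of cell4 in the frame of logger_seat between -0.0045 and 0.0045 m and z of cell4 in the frame of logger_seat between -0.003 and 0.003 m and x of cell4_contact in the frame of logger_seat below -0.02 m and angle between the x axis of cell4 and the x axis of logger, either way round below 0.12 rad and angle between the z axis of cell4 and the z axis of logger, either way round below 0.12 rad) or (x of cell5 in the frame of logger_seat between -0.003 and 0.003 m and y of cell5 in the frame of logger_seat between -0.0045 and 0.0045 m and z of cell5 in the frame of logger_seat between -0.003 and 0.003 m and x of cell5_contact in the frame of logger_seat below -0.02 m and angle between the x axis of cell5 and the x axis of logger, either way round below 0.12 rad and angle between the z axis of cell5 and the z axis of logger, either way round below 0.12 rad)) and value of joint spring above 0.002 m and x of cover in the frame of cover_place between -0.01 and 0.01 m and y of cover in the frame of cover_place between -0.007 and 0.007 m and z of cover in the frame of cover_place below 0.003 m and angle between the z axis of cover and the z axis of tester, either way round below 0.04 rad and linear speed of each of cover, cell1, cell2, cell3, cell4, cell5 below 0.02 m/s); the robot touches nothing.
It fails at once if the tape roll is disturbed (moved more than 3 cm) (distance of tape_roll from where it was at the start of the episode above 0.03 m).
It fails at once if the terminal strip is disturbed (moved more than 3 cm) (distance of terminal_block from where it was at the start of the episode above 0.03 m).
It fails at once if the adapter is disturbed (moved more than 3 cm) (distance of small_adapter from where it was at the start of the episode above 0.03 m).
It fails at once if a cell falls off the bench (height (world z) of any of cell1, cell2, cell3, cell4, cell5 below -0.1 m).
Of cell1, cell2, cell3, cell4, cell5 only 3 to 5 are there at a start; the rules pass over those that are not, and their reading is None.
At some moment in a run one of cover may be knocked a few centimetres aside while the robot is not near it.
Once in a run the grip may slacken for a moment while it holds something.
It also fails if it takes over 210 s, if anything falls off the work surface, if the arm or the gripper's body presses on something with over 40 N, if the wrist force passes 120 N, or if a joint passes its speed limit or range.

## Robot

A 7-joint arm with a two-finger parallel gripper is mounted at the origin on a cart in front of the work surface, level with it; the furniture and walls round the work are solid. World frame = base frame: x ahead of the robot, y to its left, z up, the work surface at z = 0. Lengths are in m, angles in degrees, forces in N, time in s.
With the tool pointing down it reaches from about 0.425 to 0.825 m from the base axis. Payload 3.6 kg.
Tool frame: the origin (TCP) lies on the centre line of the jaws, within the pads' length; the fingertips stand 22 mm ahead of it and the grasp point (between the pads) lies 3 mm ahead of it (r.tip_extent is the distance from the TCP to the fingertips, in m); z points along the fingers, y is the direction in which the jaws open and shut (so a half turn about z gives the same grasp; the last joint's range is limited). The gripper opens to 93 mm and grips with 3 to 60 N. Pads are 15 mm wide; open, the fingers measure 128 mm over their backs; the gripper's body (75 mm by 188 mm) begins 65 mm behind the grasp point.
Start: joints at [-69.7, 35.231, -0.722, 81.555, 0.464, 63.22, -2.315], TCP at [0.242, 0.603, 0.241] pointing down, gripper open.
Joint ranges: [-178.69, 178.69], [-17.37, 117.87], [-77.05, 75.6], [15.02, 138.74], [-78.02, 258.01], [0.78, 113.62], [-162.83, 162.83]. Speed limits (degrees/s): [159.86, 159.86, 180, 180, 180, 180, 180].

## Interface

Orientations are given as a 3x3 rotation matrix whose columns are the frame's x, y, z axes.
In Python, from bench import r gives the robot as it stands.
- The arm moves only by the tool move_arm, never from a script. Its arguments are lists of equal length, an entry for each row: "hand": the finger opening in cm, from 0 to 9.3; "slide": the shift along the world's x, y, z in cm, a list of three; "twist": the turn about the world's z in rad. A call has 1 to 12 rows; each row is the pose to reach, as a shift and turn from the pose commanded when the call began; what a row does not reach only later rows make up. A row lasts 1/12 s, in which the tool goes at most 41.7 mm and 7.16 degrees, less where a joint would pass 70% of its speed; a pose out of reach is approached as far as the arm can. A call with a gripper value outside its range is refused whole. The fingers move at their own pace and stop on an object; the grip force is fixed at half the most. Time passes only in rows, so rows that repeat a pose let the fingers close. It gives the time, the measured TCP pose, the force and the opening at its end, in the units of the state.
- r.state(): the state, without advancing time (a new reading comes with each control period).
- r.capture(name): name is "side" or "top"; returns a dict with "frame" (420x560x3 uint8, red, green, blue), "range_z" (420x560 float32, m along the optical axis (not along the pixel's ray), 0 where there is no reading), "fx", "fy", "cx", "cy" (pixels), "R" (3x3) and "t" (3): a world point X has camera coordinates R X + t. Camera axes: x right, y down, z forward; pixel columns grow to the right and rows downward; lengths in m; the calibration is good to about 2 mm. A picture is of the moment at which its call begins.
- r.close_job(): hands the job in, once; it reports no verdict.
The state is a dict: "clock": time; "qpos": joint angles; "qvel": joint speeds; "tau": joint torques, N m; "ee_pos": TCP position; "ee_rot": TCP orientation; "ft_force": force on the tool from outside, world axes, zero at the start; "moment": the same for the moment, N m; "width": opening from 0.0 (shut) to 1.0 (fully open).
Only numpy, scipy, OpenCV 4.12 (cv2) and the standard library are available. Lean on these libraries where they do the work, as an engineer would, in place of code of your own. Each camera call takes 0.05 s, during which the arm holds its last target.

## Working session

There is one attempt and no reset: what is moved stays moved. The work goes in short steps, Python scripts to look and compute and a tool call to move; the robot and the scene stay as the last step left them, time stands still between calls to the robot, and variables do not carry over. Pictures are saved under pics/ and viewed, and the job is handed in when it is done.

Besides the shell and the picture viewer there is one more tool, called after "Call:" as a command line: name --pt "numbers of a row" for each row, then --argument value for the rest. move_arm: Moves the arm, as the interface text tells. Its arguments: {"type":"object","properties":{"hand":{"type":"array"},"slide":{"type":"array"},"twist":{"type":"array"}},"required":["hand","slide","twist"]}

```bash
mkdir -p pics; ls
cat > h.py <<'E'
import numpy as np, cv2
from bench import r
def cap(n,f):
    c=r.capture(n); cv2.imwrite('pics/'+f,c['frame'][:,:,::-1]); np.savez('/tmp/'+f+'.npz',**c); return c
def ray(c,u,v,z):
    d=np.array([(u-c['cx'])/c['fx'],(v-c['cy'])/c['fy'],1.]);R=np.array(c['R']);t=np.array(c['t'])
    o=-R.T@t;d=R.T@d;return o+d*(z-o[2])/d[2]
def proj(c,X):
    p=np.array(c['R'])@np.array(X)+np.array(c['t']);return c['fx']*p[0]/p[2]+c['cx'],c['fy']*p[1]/p[2]+c['cy']
def pts(c):
    z=c['range_z'];v,u=np.indices(z.shape);P=np.stack([(u-c['cx'])/c['fx']*z,(v-c['cy'])/c['fy']*z,z],-1)
    W=(P-np.array(c['t']))@np.array(c['R']);W[z==0]=np.nan;return W
E
python3 - <<'E'
from h import *
for n in('top','side'):
    c=cap(n,n+'0.png');print(n,c['fx'],c['cx'],c['cy'],-np.array(c['R']).T@c['t'],np.array(c['R']).round(3).tolist())
s=r.state();print(s)
E
```

```text
pics
top 492.4061411686241 277.124381890112 206.29630288729365 [0.4124806  0.00173807 1.39672698] [[0.021, -1.0, -0.005], [-0.994, -0.02, -0.106], [0.106, 0.007, -0.994]]
side 503.77732321224624 278.6269974914066 213.37131249712908 [-0.09416844  1.05292952  0.56330422] [[-0.835, -0.55, 0.008], [-0.213, 0.309, -0.927], [0.507, -0.776, -0.375]]
{'clock': 0.1, 'qpos': array([-69.70157513,  35.28300268,  -0.7239883 ,  81.62997475,
         0.46417638,  63.22118792,  -2.31320514]), 'qvel': array([ 0.01376421, -0.15093544,  0.05724706, -0.14733359, -0.04037756,
       -0.00406971, -0.03769439]), 'tau': array([ 1.12621139e-03, -4.60045445e+01,  2.09950637e-01, -1.66246086e+01,
       -6.11783937e-02,  1.69796945e-02,  1.11359723e-04]), 'ee_pos': array([0.24130075, 0.60284349, 0.23961744]), 'ee_rot': array([[-9.28417564e-01,  3.71537523e-01, -8.34656091e-04],
       [ 3.71538460e-01,  9.28415111e-01, -2.13427260e-03],
       [-1.80550301e-05, -2.29160301e-03, -9.99997374e-01]]), 'ft_force': array([0.09747878, 0.3960699 , 0.61363651]), 'moment': array([ 0.0316922, -0.0112585, -0.0028575]), 'width': 1.0007894196868177}
```

```bash
sleep 1; ls pics
```

```text
side0.png
top0.png
```

View pics/top0.png

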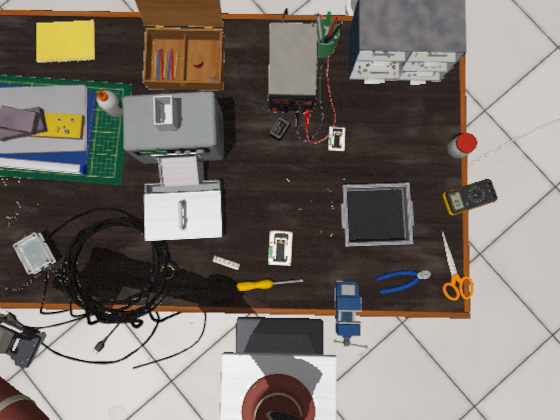

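View pics/side0.png

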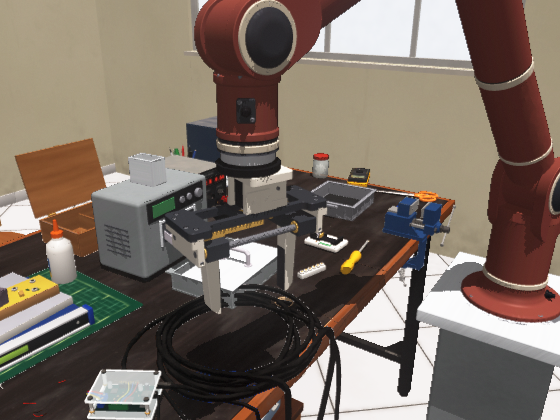

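Run:
```python
from h import *
im=cv2.imread('pics/top0.png')
cv2.imwrite('pics/z1.png',cv2.resize(im[120:300,120:310],None,fx=4,fy=4,interpolation=cv2.INTER_CUBIC)[:,:760][:600] if 0 else cv2.resize(im[130:280,120:310],None,fx=4,fy=4,interpolation=cv2.INTER_CUBIC))
cv2.imwrite('pics/z2.png',cv2.resize(im[80:280,250:450],None,fx=3,fy=3,interpolation=cv2.INTER_CUBIC))
```

```text
(no output)
```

View pics/z1.png

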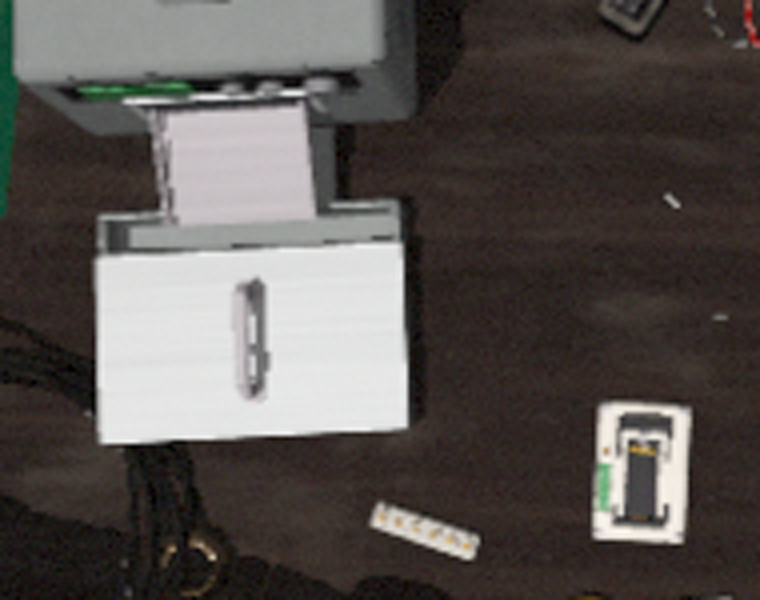

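View pics/z2.png

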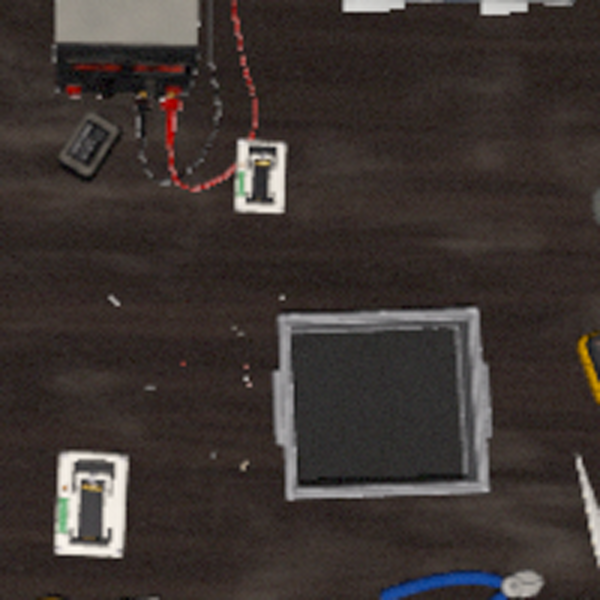

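Run:
```python
from h import *
c=dict(np.load('/tmp/top0.png.npz'))
im=c['frame'].astype(int); W=pts(c)
white=((im.min(2)>150)&(im.max(2)-im.min(2)<40)).astype(np.uint8)
n,l,st,ce=cv2.connectedComponentsWithStats(white)
for i in range(1,n):
    if st[i,4]>60 and st[i,0]<420 and 100<st[i,1]<300:
        cn=max(cv2.findContours((l==i).astype(np.uint8),0,2)[0],key=len)
        z=np.nanmedian(W[l==i][:,2])
        P=np.array([ray(c,u,v,z)[:2] for u,v in cn[:,0]],np.float32)*1000
        print(st[i],ce[i].round(1),'z',round(z*1000,1),cv2.minAreaRect(P))
s=dict(np.load('/tmp/side0.png.npz'));
print('tape px',ray(c,167,270,0.019))
# tote depth
for (u,v) in [(377,214),(345,200),(411,200),(182,214),(183,200),(183,228),(182,205),(180,170)]:print(u,v,W[v,u])
```

```text
[328 127  17  24 214] [336.8 139. ] z 8.8 ((759.7243041992188, -153.2765655517578), (67.65234375, 45.89461898803711), 0.35520485043525696)
[   0  128   86   25 1086] [ 41.4 144.7] z 38.1 ((718.5556640625, 675.0480346679688), (59.5497932434082, 244.72891235351562), 9.950624465942383)
[ 153  156   66   35 1280] [180.9 174.9] z 65.8 ((641.1407470703125, 265.1109619140625), (92.51377868652344, 177.85134887695312), 3.20216703414917)
[  0 158  81  16 711] [ 39.4 165.5] z 35.6 ((659.3872680664062, 681.0425415039062), (230.7122802734375, 25.175403594970703), 85.89945983886719)
[ 144  190   78   51 3524] [182.4 215.4] z 44.6 ((527.3033447265625, 272.6829833984375), (131.27423095703125, 212.95550537109375), 4.099905014038086)
[268 231  25  35 467] [280.4 247.9] z 15.9 ((443.5768737792969, 1.7150039672851562), (63.90845489501953, 94.1348648071289), 88.13336944580078)
[ 14 233  42  41 789] [ 33.6 253.4] z 47.7 ((414.3959655761719, 674.3961791992188), (100.24089050292969, 81.84545135498047), 31.867677688598633)
[213 256  26  14 130] [225.7 262.7] z 13.1 ((398.91339111328125, 152.04754638671875), (74.42933654785156, 15.758235931396484), 72.91719818115234)
[  403   256   157   164 13646] [496.2 351.7] z -759.3 ((30.953338623046875, -937.7835693359375), (719.6834716796875, 447.53338623046875), 41.66495895385742)
[343 285  11  10  97] [347.9 289.5] z 66.1 ((334.8406066894531, -182.09315490722656), (23.758819580078125, 26.67374038696289), 0.36753973364830017)
tape px [0.37516527 0.31417642 0.019     ]
377 214 [ 0.54472921 -0.27201832  0.0024845 ]
345 200 [ 0.57802087 -0.17569506  0.04285158]
411 200 [ 0.586687   -0.3687026   0.00265249]
182 214 [0.52696612 0.26690129 0.07856256]
183 200 [0.56833845 0.27166626 0.04907288]
183 228 [0.48981572 0.264276   0.07043495]
182 205 [0.55471977 0.27444165 0.0461778 ]
180 170 [0.64804482 0.27875882 0.07144375]
```

Call:
move_arm --hand '[6,6,6,6,6,6,6,6,6,6,6,6]' --pt "28.6 -33 0" --pt "28.6 -33 0" --pt "28.6 -33 0" --pt "28.6 -33 0" --pt "28.6 -33 0" --pt "28.6 -33 0" --pt "28.6 -33 0" --pt "28.6 -33 0" --pt "28.6 -33 0" --pt "28.6 -33 0" --pt "28.6 -33 0" --pt "28.6 -33 0" --twist '[0.45,0.45,0.45,0.45,0.45,0.45,0.45,0.45,0.45,0.45,0.45,0.45]'

```text
clock: 1.1
ee_pos: [0.532, 0.2658, 0.2399]
ee_rot: [[-0.998, -0.057, 0.002], [-0.057, 0.998, -0.005], [-0.002, -0.005, -1.0]]
ft_force: [0.7, -0.3, -1.2]
width: 0.645
```

Run:
```python
from h import *
s=r.state();print(s['ee_pos'],s['ee_rot'][:,1],s['width'],s['clock'])
c=cap('side','s1.png');cap('top','t1.png')
```

```text
[0.53202028 0.26581825 0.23989117] [-0.05747829  0.99833215 -0.00540022] 0.644564100131453 1.1
```

View pics/s1.png

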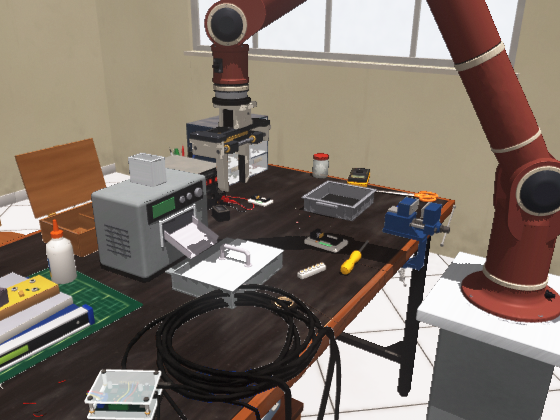

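View pics/t1.png

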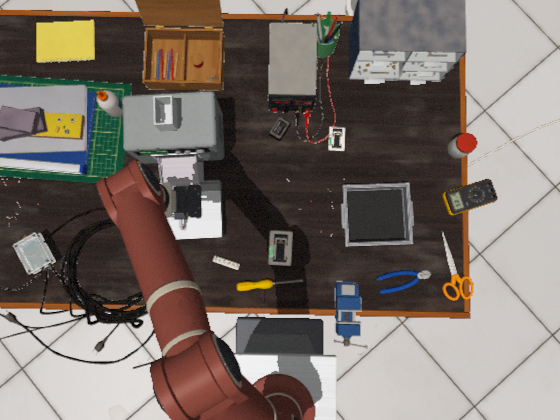

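Call:
move_arm --hand '[6,6,6,6,6,6,6,6,6,6,6,6]' --pt "0 0 0" --pt "0 0 0" --pt "0 0 0" --pt "0 0 -3" --pt "0 0 -6" --pt "0 0 -9" --pt "0 0 -11" --pt "0 0 -13" --pt "0 0 -13" --pt "0 0 -13" --pt "0 0 -13" --pt "0 0 -13" --twist '[0,0,0,0,0,0,0,0,0,0,0,0]'

```text
clock: 2.2
ee_pos: [0.5284, 0.2744, 0.1124]
ee_rot: [[-0.998, -0.07, 0.003], [-0.07, 0.998, 0.002], [-0.003, 0.002, -1.0]]
ft_force: [-1.0, -0.8, 0.5]
width: 0.644
```

Run:
```python
from h import *
s=r.state();print(s['ee_pos'],s['ee_rot'][:,1],s['width'],s['clock'])
c=cap('side','s2.png')
im=cv2.imread('pics/s2.png');cv2.imwrite('pics/s2z.png',cv2.resize(im[150:330,130:330],None,fx=3.3,fy=3.3))
# handle from side0 + top0
```

```text
[0.52840752 0.27438074 0.11239666] [-0.06970472  0.99756652  0.00151211] 0.643566420830863 2.2
```

View pics/s2z.png

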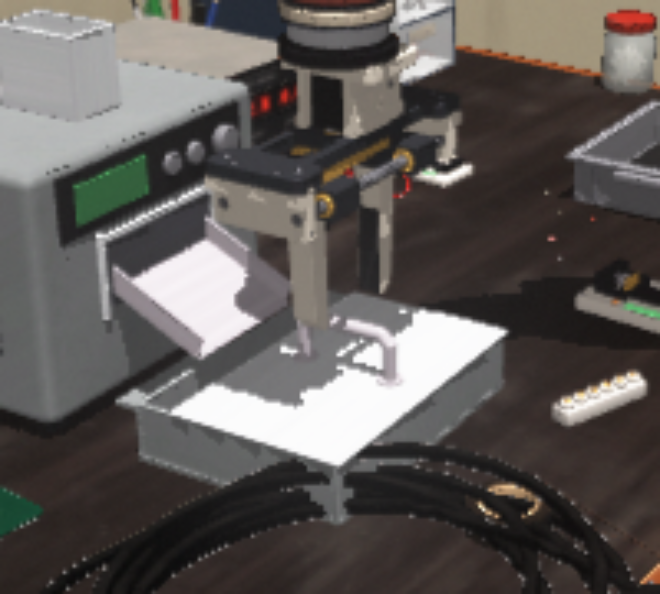

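Fingers straddle the bar handle. Descend, grip and lift.

Call:
move_arm --hand '[6,6,6,6,0,0,0,0,0,0,0,0]' --pt "0 0 -2" --pt "0 0 -3.2" --pt "0 0 -3.2" --pt "0 0 -3.2" --pt "0 0 -3.2" --pt "0 0 -3.2" --pt "0 0 -3.2" --pt "0 0 -3.2" --pt "0 0 -3.2" --pt "0 0 -3.2" --pt "0 0 -3.2" --pt "0 0 -3.2" --twist '[0,0,0,0,0,0,0,0,0,0,0,0]'

```text
clock: 3.25
ee_pos: [0.5276, 0.2735, 0.0787]
ee_rot: [[-0.998, -0.069, 0.0], [-0.069, 0.998, 0.0], [-0.0, 0.0, -1.0]]
ft_force: [0.0, 2.5, 0.3]
width: 0.123
```

Call:
move_arm --hand '[0,0,0,0,0,0,0,0]' --pt "0 0 1" --pt "0 0 2" --pt "0 0 3" --pt "0 0 5" --pt "0 0 7" --pt "0 0 8" --pt "0 0 8" --pt "0 0 8" --twist '[0,0,0,0,0,0,0,0]'

```text
clock: 3.92
ee_pos: [0.5276, 0.2734, 0.1592]
ee_rot: [[-0.998, -0.069, 0.001], [-0.069, 0.998, 0.0], [-0.001, 0.0, -1.0]]
ft_force: [0.6, -1.1, -2.6]
width: 0.094
```

Run:
```python
from h import *
s=r.state();print(s['ee_pos'],s['ft_force'],s['width'],s['clock'])
c=cap('side','s3.png');cap('top','t3.png')
```

```text
[0.52763344 0.27342452 0.1592079 ] [ 0.6246944  -1.11189017 -2.58119753] 0.09384739912305157 3.9167
```

View pics/s3.png

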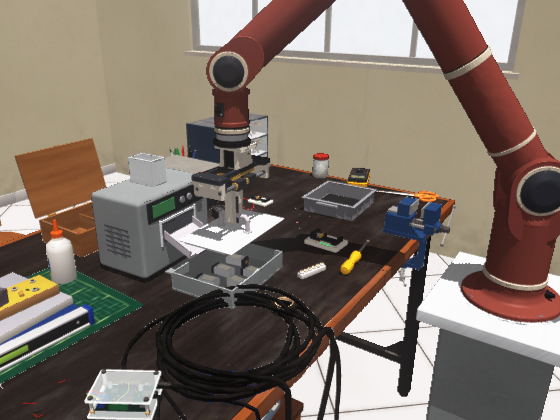

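Call:
move_arm --hand '[0,0,0,0,0,0,0,0,0,0,0,0]' --pt "1 -3 0" --pt "2 -7 0" --pt "3 -11 0" --pt "4 -15 0" --pt "5 -19 0" --pt "6 -23 0" --pt "7 -26 0" --pt "7.2 -28.3 0" --pt "7.2 -28.3 0" --pt "7.2 -28.3 0" --pt "7.2 -28.3 -2" --pt "7.2 -28.3 -4" --twist '[0,0,0,0,0,0,0,0,0,0,0,0]'

```text
clock: 5.02
ee_pos: [0.6, -0.0069, 0.1186]
ee_rot: [[-0.997, -0.072, 0.002], [-0.072, 0.997, 0.002], [-0.002, 0.002, -1.0]]
ft_force: [-0.0, 0.0, -3.0]
width: 0.096
```

Call:
move_arm --hand '[0,0,0,0,0,0]' --pt "0 0 -3" --pt "0 0 -5.5" --pt "0 0 -6.5" --pt "0 0 -7" --pt "0 0 -7.4" --pt "0 0 -7.4" --twist '[0,0,0,0,0,0]'

```text
clock: 5.52
ee_pos: [0.6, -0.0081, 0.0457]
ee_rot: [[-0.997, -0.071, 0.001], [-0.071, 0.997, 0.001], [-0.001, 0.001, -1.0]]
ft_force: [0.0, -0.3, -3.2]
width: 0.094
```

Lower the last bit, open, and rise clear.

Call:
move_arm --hand '[0,0,0,6,6,6,6]' --pt "0 0 -0.1" --pt "0 0 -0.1" --pt "0 0 -0.1" --pt "0 0 -0.1" --pt "0 0 -0.1" --pt "0 0 -0.1" --pt "0 0 -0.1" --twist '[0,0,0,0,0,0,0]'

```text
clock: 6.1
ee_pos: [0.5995, -0.0101, 0.0435]
ee_rot: [[-0.998, -0.069, -0.0], [-0.069, 0.998, -0.001], [0.0, -0.001, -1.0]]
ft_force: [-0.0, 0.4, -0.6]
width: 0.332
```

Call:
move_arm --hand '[6,6,6,6,6,6,6,6,6]' --pt "0 0 3" --pt "0 0 7" --pt "0 0 11" --pt "0 0 14" --pt "-4 -4 14" --pt "-8 -8 14" --pt "-12 -12 14" --pt "-15 -15 14" --pt "-15 -15 14" --twist '[0,0,0,0,0,0,0,0,0]'

```text
clock: 6.85
ee_pos: [0.4506, -0.1582, 0.1837]
ee_rot: [[-0.998, -0.069, 0.0], [-0.069, 0.998, -0.001], [-0.0, -0.001, -1.0]]
ft_force: [0.5, -0.2, -0.3]
width: 0.644
```

Run:
```python
from h import *
s=r.state();print(s['ee_pos'],s['ft_force'],s['width'],s['clock'])
c=cap('side','s4.png');cap('top','t4.png')
im=cv2.imread('pics/t4.png');cv2.imwrite('pics/t4z.png',cv2.resize(im[140:280,120:320],None,fx=4,fy=4,interpolation=cv2.INTER_CUBIC))
im=cv2.imread('pics/s4.png');cv2.imwrite('pics/s4z.png',cv2.resize(im[170:320,150:350],None,fx=4,fy=4,interpolation=cv2.INTER_CUBIC))
```

```text
[ 0.45056621 -0.15822516  0.1837245 ] [ 0.48796318 -0.15107529 -0.33714156] 0.6437155340312826 6.85
```

View pics/t4z.png

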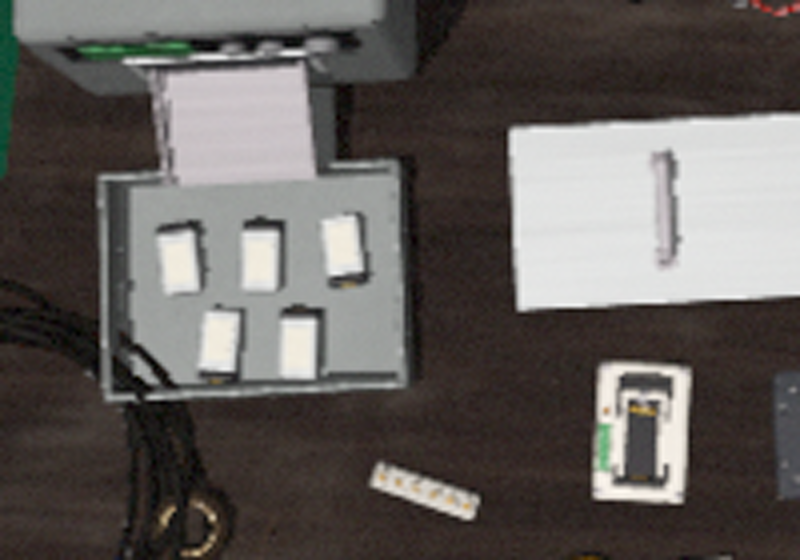

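View pics/s4z.png

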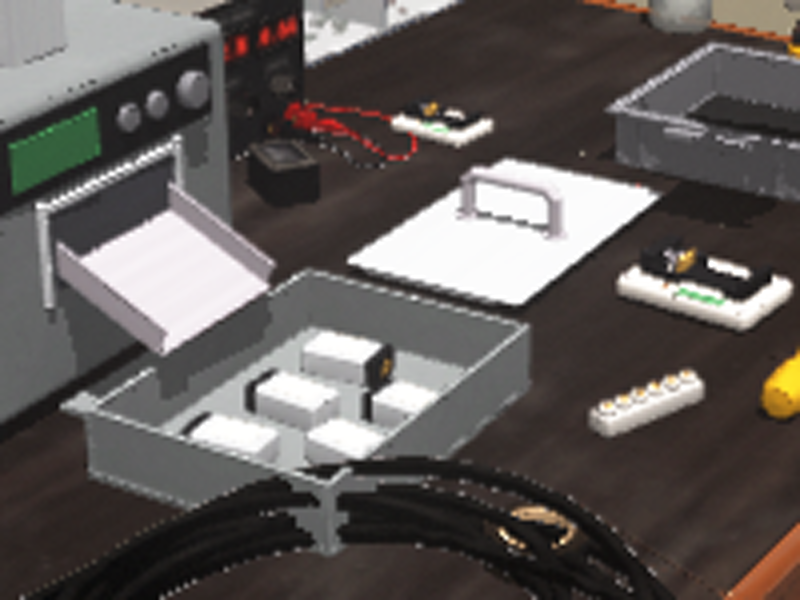

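```bash
cat > cells.py <<'E'
from h import *
def cells(c,ext,zt=0.022,box=None,save=None):
    # white can top mask, rays onto top plane
    im=c['frame'].astype(int);h,w=im.shape[:2]
    m=(im.min(2)>165).astype(np.uint8)
    x0,x1,y0,y1=ext
    b=np.zeros((h,w),np.uint8);q=np.array([proj(c,(x,y,zt)) for x,y in((x0,y0),(x0,y1),(x1,y1),(x1,y0))]).astype(np.int32)
    cv2.fillPoly(b,[q],1);m&=b
    n,l,st,ce=cv2.connectedComponentsWithStats(m);out=[]
    for i in range(1,n):
        if st[i,4]<30:continue
        cn=max(cv2.findContours(cv2.resize((l==i).astype(np.uint8),None,fx=4,fy=4,interpolation=0),0,2)[0],key=len)
        P=np.array([ray(c,(u+.5)/4-.5,(v+.5)/4-.5,zt)[:2] for u,v in cn[:,0]],np.float32)*1000
        (cx,cy),(a,b_),an=cv2.minAreaRect(P)
        if a<b_:an+=90;a,b_=b_,a
        an=(an+90)%180-90
        d=np.array([np.cos(np.radians(an)),np.sin(np.radians(an))]);cc=np.array([cx,cy])
        dk=[]
        for s in(1,-1):
            u,v=proj(c,(*((cc+s*d*(a/2+5))/1000),zt));dk.append(im[int(round(v)),int(round(u))].sum())
        out.append((cc.round(1),round(a,1),round(b_,1),round(an,1),dk,st[i,4]))
    return out
E
python3 - <<'E'
from cells import *
c=dict(np.load('/tmp/t4.png.npz'))
for o in cells(c,(0.42,0.63,0.15,0.4)):print(o)
W=pts(c)
for nm,(x0,x1,y0,y1),zl in (('tray',(.42,.7,.14,.4),(.030,.060)),('tote',(.40,.7,-.4,-.1),(.03,.06))):
    m=(W[...,0]>x0)&(W[...,0]<x1)&(W[...,1]>y0)&(W[...,1]<y1)&(W[...,2]>zl[0])&(W[...,2]<zl[1])
    P=W[m][:,:2].astype(np.float32)*1000
    print(nm,m.sum(),P.min(0),P.max(0),cv2.minAreaRect(P))
E
```

```text
(array([621.1, 286.2]), 101.3, 22.1, -88.9, [np.int64(177), np.int64(451)], np.int32(240))
(array([571.4, 216.1]), 45.0, 28.6, 10.1, [np.int64(471), np.int64(288)], np.int32(138))
(array([555.2, 330.3]), 43.8, 28.7, 8.8, [np.int64(155), np.int64(473)], np.int32(141))
(array([557.5, 272.3]), 42.2, 27.5, 2.3, [np.int64(200), np.int64(481)], np.int32(141))
(array([500.8, 299.4]), 42.8, 28.4, -3.8, [np.int64(344), np.int64(280)], np.int32(139))
(array([496.1, 244.6]), 41.7, 27.3, 2.2, [np.int64(201), np.int64(333)], np.int32(144))
tray 879 [421.39603 164.41467] [697.77045 399.9817 ] ((559.3992919921875, 282.6816711425781), (275.10614013671875, 235.378173828125), 0.39992275834083557)
tote 869 [ 459.5557  -365.15152] [ 629.3187  -164.87602] ((540.8075561523438, -265.58770751953125), (169.7317657470703, 199.15924072265625), 2.8340213298797607)
```

Call:
move_arm --hand '[3.8,3.8,3.8,3.8,3.8,3.8,3.8,3.8,3.8,3.8,3.8,3.8]' --pt "0.4 4 0" --pt "0.8 8 0" --pt "1.2 12 0" --pt "1.6 16 -1" --pt "2 20 -2" --pt "2.4 24 -3" --pt "2.8 28 -4" --pt "3.2 32 -5" --pt "3.6 36 -6.4" --pt "4 40 -6.4" --pt "4.4 44 -6.4" --pt "4.6 45.8 -6.4" --twist '[-0.135,-0.135,-0.135,-0.135,-0.135,-0.135,-0.135,-0.135,-0.135,-0.135,-0.135,-0.135]'

```text
clock: 7.95
ee_pos: [0.497, 0.3091, 0.1193]
ee_rot: [[-0.998, 0.058, 0.0], [0.058, 0.998, 0.005], [0.0, 0.005, -1.0]]
ft_force: [-0.3, 1.0, -0.5]
width: 0.407
```

Call:
move_arm --hand '[3.8,3.8,3.8,3.8,3.8,3.8]' --pt "0 0 0" --pt "0 0 0" --pt "0 0 -2" --pt "0 0 -4" --pt "0 0 -5" --pt "0 0 -5" --twist '[0,0,0,0,0,0]'

```text
clock: 8.45
ee_pos: [0.4971, 0.298, 0.0674]
ee_rot: [[-0.998, 0.068, -0.005], [0.068, 0.998, -0.004], [0.004, -0.005, -1.0]]
ft_force: [-0.1, 0.4, 0.8]
width: 0.407
```

Run:
```python
from h import *
s=r.state();print(s['ee_pos'],s['ee_rot'][:,1],s['width'],s['clock'])
c=cap('side','s5.png')
im=cv2.imread('pics/s5.png');cv2.imwrite('pics/s5z.png',cv2.resize(im[170:320,150:350],None,fx=4,fy=4,interpolation=cv2.INTER_CUBIC))
```

```text
[0.49710176 0.29796246 0.06739974] [ 0.06827414  0.99765523 -0.00476381] 0.4074161222645721 8.45
```

View pics/s5z.png

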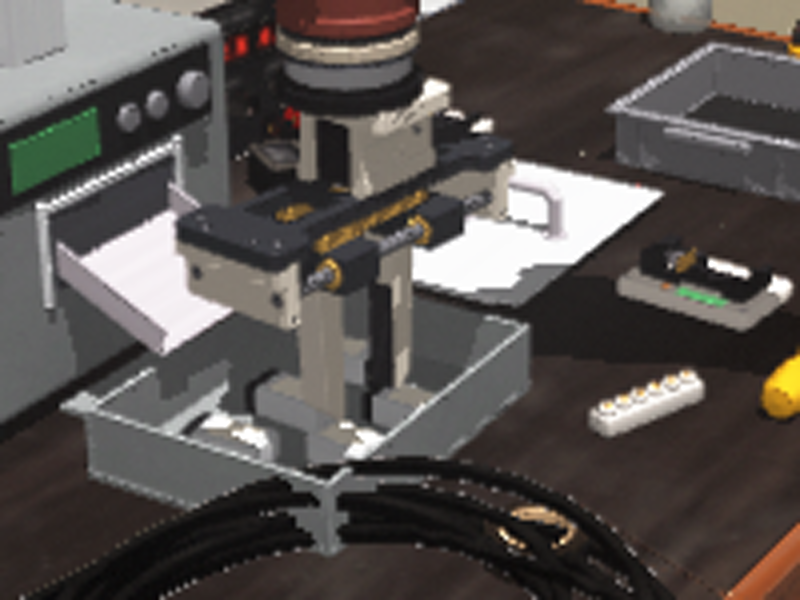

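The jaws straddle cell B, so I go down and grip.

Call:
move_arm --hand '[3.8,3.8,3.8,3.8,0,0,0,0,0,0]' --pt "0 0 -2" --pt "0 0 -3.5" --pt "0 0 -3.9" --pt "0 0 -3.9" --pt "0 0 -3.9" --pt "0 0 -3.9" --pt "0 0 -3.9" --pt "0 0 -3.9" --pt "0 0 -3.9" --pt "0 0 -3.9" --twist '[0,0,0,0,0,0,0,0,0,0]'

```text
clock: 9.33
ee_pos: [0.499, 0.3014, 0.0319]
ee_rot: [[-0.998, 0.066, 0.002], [0.066, 0.998, 0.001], [-0.002, 0.001, -1.0]]
ft_force: [0.1, -0.7, 5.0]
width: 0.276
```

Call:
move_arm --hand '[0,0,0,0,0]' --pt "0 0 2" --pt "0 0 5" --pt "0 0 8" --pt "0 0 9" --pt "0 0 9" --twist '[0,0,0,0,0]'

```text
clock: 9.75
ee_pos: [0.4998, 0.3022, 0.1234]
ee_rot: [[-0.998, 0.066, 0.005], [0.066, 0.998, 0.003], [-0.005, 0.004, -1.0]]
ft_force: [0.4, -0.1, -1.3]
width: 0.278
```

Run:
```python
from h import *
s=r.state();print(s['ee_pos'],s['ft_force'],s['width'],s['clock'])
c=cap('side','s6.png')
im=cv2.imread('pics/s6.png');cv2.imwrite('pics/s6z.png',cv2.resize(im[150:300,150:350],None,fx=4,fy=4,interpolation=cv2.INTER_CUBIC))
```

```text
[0.49978084 0.30221928 0.12343268] [ 0.39832925 -0.05852245 -1.34895254] 0.2784291331602246 9.75
```

View pics/s6z.png

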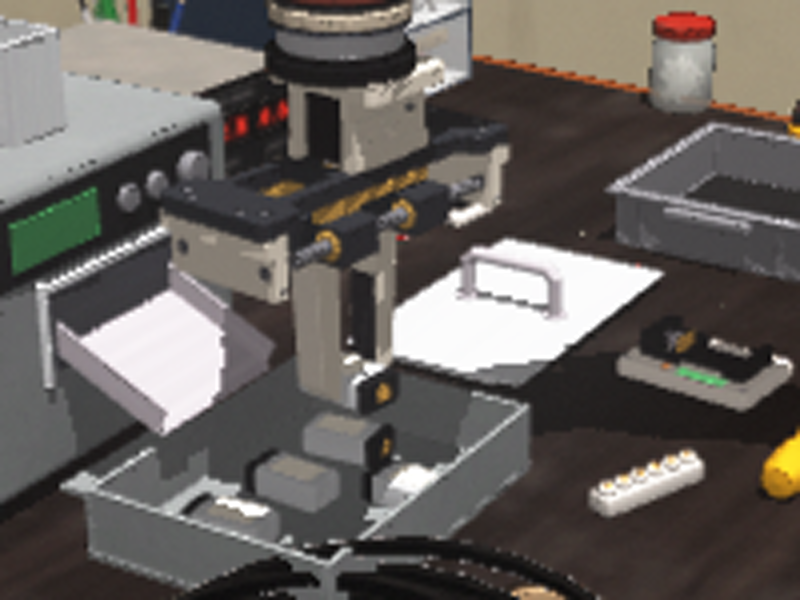

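Call:
move_arm --hand '[0,0,0,0,0,0,0,0,0,0,0,0]' --pt "0.5 -4 0" --pt "1 -8 0" --pt "1.5 -12 0" --pt "2 -16 0" --pt "2.5 -20 0" --pt "3 -24 0" --pt "3.5 -28 0" --pt "4 -32 0" --pt "5 -36 0" --pt "6 -40 0" --pt "7 -44 0" --pt "7.5 -48 0" --twist '[0.1,0.1,0.1,0.1,0.1,0.1,0.1,0.1,0.1,0.1,0.1,0.1]'

```text
clock: 10.8
ee_pos: [0.5727, -0.1805, 0.1181]
ee_rot: [[-0.999, -0.035, -0.003], [-0.035, 0.999, 0.001], [0.003, 0.002, -1.0]]
ft_force: [0.9, 0.6, -0.1]
width: 0.274
```

Call:
move_arm --hand '[0,0,0,0,0,0,0]' --pt "0.5 -4 0" --pt "0.7 -8 0" --pt "0.9 -11 0" --pt "0.9 -12.4 0" --pt "0.9 -12.4 0" --pt "0.9 -12.4 0" --pt "0.9 -12.4 -2" --twist '[0,0,0,0,0,0,0]'

```text
clock: 11.38
ee_pos: [0.5855, -0.2997, 0.1034]
ee_rot: [[-0.999, -0.038, 0.007], [-0.038, 0.999, 0.001], [-0.007, 0.0, -1.0]]
ft_force: [0.8, 0.7, -0.4]
width: 0.277
```

Run:
```python
from h import *
s=r.state();print(s['ee_pos'],s['ft_force'],s['width'],s['clock'])
cap('side','s7.png');cap('top','t7.png')
a=cv2.imread('pics/s7.png')[130:280,230:430];b=cv2.imread('pics/t7.png')[130:280,250:450]
cv2.imwrite('pics/7z.png',cv2.resize(np.vstack([a,b]),None,fx=2,fy=2,interpolation=cv2.INTER_CUBIC))
```

```text
[ 0.5855003  -0.29973049  0.10341623] [ 0.7511319   0.73546911 -0.43002036] 0.2770051886482482 11.3833
```

View pics/7z.png

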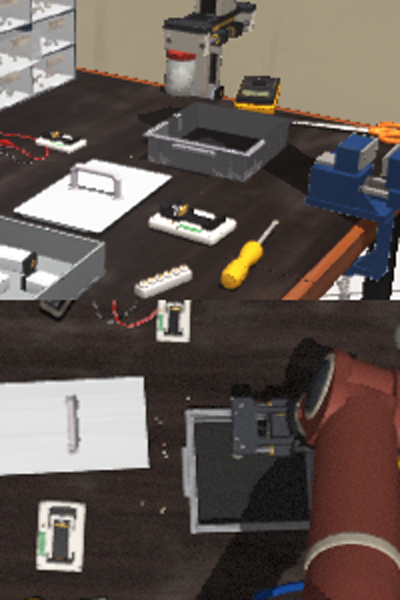

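Call:
move_arm --hand '[0,0,0,0,0,0,3.8,3.8,3.8,3.8,3.8,3.8]' --pt "0 0 -2" --pt "0 0 -4.5" --pt "0 0 -6" --pt "0 0 -7" --pt "0 0 -7" --pt "0 0 -7" --pt "0 0 -7" --pt "0 0 -7" --pt "0 0 -7" --pt "0 0 -5" --pt "0 0 -1" --pt "0 0 2" --twist '[0,0,0,0,0,0,0,0,0,0,0,0]'

```text
clock: 12.48
ee_pos: [0.5823, -0.3028, 0.1221]
ee_rot: [[-0.999, -0.034, -0.0], [-0.034, 0.999, 0.0], [0.0, 0.0, -1.0]]
ft_force: [1.0, -0.5, 1.3]
width: 0.406
```

Call:
move_arm --hand '[3.8,3.8,3.8,3.8,3.8,3.8,3.8,3.8,3.8,3.8,3.8,3.8]' --pt "0 4 0" --pt "0 8 0" --pt "0 12 0" --pt "0 16 0" --pt "0 20 0" --pt "0 24 0" --pt "0 28 0" --pt "0 32 0" --pt "0 36 0" --pt "-0.5 40 0" --pt "-1 44 0" --pt "-1.5 48 0" --twist '[0.05,0.05,0.05,0.05,0.05,0.1,0.1,0.1,0.1,0.1,0.1,0.1]'

```text
clock: 13.48
ee_pos: [0.5669, 0.1791, 0.121]
ee_rot: [[-0.991, -0.134, 0.001], [-0.134, 0.991, 0.0], [-0.001, 0.0, -1.0]]
ft_force: [1.2, -0.4, 0.3]
width: 0.411
```

Run:
```python
from cells import *
s=r.state();print(s['ee_pos'],s['ee_rot'][:,1],s['ft_force'],s['width'],s['clock'])
c=cap('top','t8.png')
for e in((.42,.62,.15,.4),(.46,.63,-.36,-.17)):
  for o in cells(c,e):print(o)
a=cv2.imread('pics/t8.png')[150:290,120:460]
cv2.imwrite('pics/8z.png',cv2.resize(a,None,fx=2.2,fy=2.2,interpolation=cv2.INTER_CUBIC))
```

```text
[0.56687886 0.17909182 0.12098236] [-1.33754180e-01  9.91014535e-01  1.02933313e-04] [ 1.15951359 -0.35325592  0.33339217] 0.4107397429223899 13.4833
(array([555.2, 330.3]), 43.8, 28.7, 8.8, [np.int64(153), np.int64(479)], np.int32(141))
(array([ 584.5, -301.9]), 39.5, 24.6, -0.1, [np.int64(163), np.int64(147)], np.int32(126))
```

View pics/8z.png

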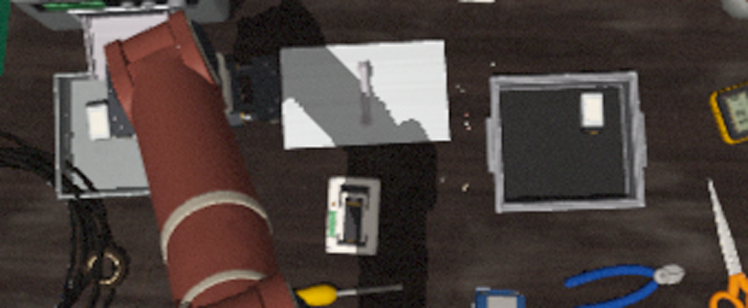

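Call:
move_arm --hand '[3.6,3.6,3.6,3.6,3.6,3.6,3.6,3.6]' --pt "0 3.6 0" --pt "0 3.6 0" --pt "0 3.6 0" --pt "0 3.6 -2" --pt "0 3.6 -4" --pt "0 3.6 -5" --pt "0 3.6 -5" --pt "0 3.6 -5" --twist '[0.04,0.04,0.04,0.04,0.04,0.04,0.04,0.04]'

```text
clock: 14.2
ee_pos: [0.5674, 0.2118, 0.0705]
ee_rot: [[-0.985, -0.172, -0.001], [-0.172, 0.985, -0.001], [0.001, -0.001, -1.0]]
ft_force: [0.7, -0.1, -0.6]
width: 0.385
```

Run:
```python
from h import *
s=r.state();print(s['ee_pos'],s['ee_rot'][:,1],s['width'],s['clock'])
c=cap('side','s9.png')
im=cv2.imread('pics/s9.png');cv2.imwrite('pics/s9z.png',cv2.resize(im[150:300,150:350],None,fx=4,fy=4,interpolation=cv2.INTER_CUBIC))
```

```text
[0.56738196 0.21180956 0.07047009] [-1.71703274e-01  9.85148396e-01 -7.89600015e-04] 0.3850416645607246 14.2
```

View pics/s9z.png

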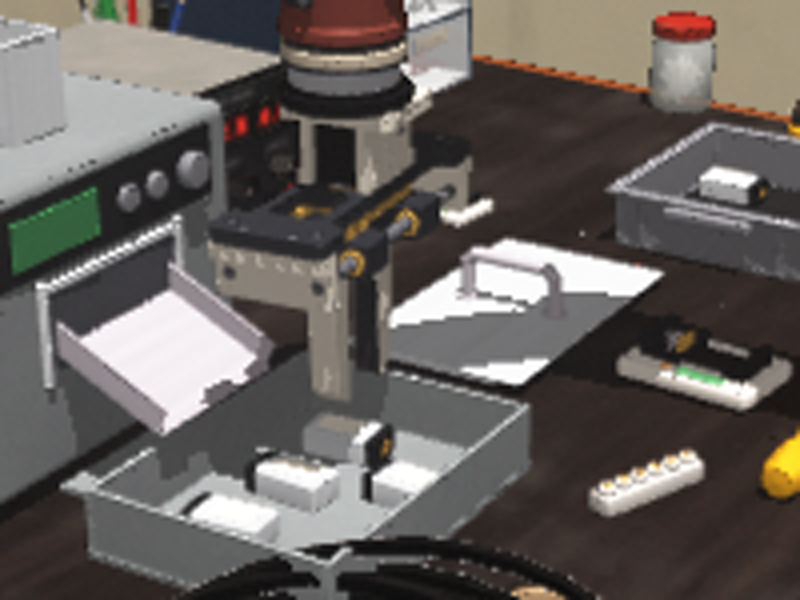

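Call:
move_arm --hand '[3.6,3.6,3.6,3.6,3.6,0,0,0,0,0,0]' --pt "0.2 0.5 0" --pt "0.2 0.5 -2" --pt "0.2 0.5 -3.5" --pt "0.2 0.5 -4" --pt "0.2 0.5 -4" --pt "0.2 0.5 -4" --pt "0.2 0.5 -4" --pt "0.2 0.5 -4" --pt "0.2 0.5 -4" --pt "0.2 0.5 -4" --pt "0.2 0.5 -4" --twist '[0,0,0,0,0,0,0,0,0,0,0]'

```text
clock: 15.17
ee_pos: [0.5701, 0.2185, 0.0318]
ee_rot: [[-0.985, -0.173, 0.002], [-0.173, 0.985, 0.001], [-0.002, 0.0, -1.0]]
ft_force: [-0.7, -0.6, 5.5]
width: 0.277
```

Call:
move_arm --hand '[0,0,0,0,0]' --pt "0 0 2" --pt "0 0 5" --pt "0 0 8" --pt "0 0 9" --pt "0 0 9" --twist '[0,0,0,0,0]'

```text
clock: 15.58
ee_pos: [0.5708, 0.2188, 0.1233]
ee_rot: [[-0.985, -0.173, 0.005], [-0.173, 0.985, 0.002], [-0.006, 0.001, -1.0]]
ft_force: [0.2, -0.1, -1.0]
width: 0.279
```

Call:
move_arm --hand '[0,0,0,0,0,0,0,0,0,0,0,0]' --pt "0.5 -4 0" --pt "1 -8 0" --pt "1.3 -12 0" --pt "1.3 -16 0" --pt "1.3 -20 0" --pt "1.3 -24 0" --pt "1.3 -28 0" --pt "1.3 -32 0" --pt "1.3 -36 0" --pt "1.3 -40 0" --pt "1.3 -43 0" --pt "1.3 -44.1 0" --twist '[-0.14,-0.14,-0.14,-0.14,-0.14,-0.14,-0.14,-0.14,-0.14,-0.14,-0.14,-0.14]'

```text
clock: 16.58
ee_pos: [0.5792, -0.2307, 0.118]
ee_rot: [[-1.0, -0.025, -0.005], [-0.025, 1.0, -0.004], [0.005, -0.004, -1.0]]
ft_force: [0.4, -1.4, -1.5]
width: 0.279
```

Call:
move_arm --hand '[0,0,0,0,0,0,0,0,3.8,3.8,3.8,3.8]' --pt "0 0 0" --pt "0 0 0" --pt "0 0 -2" --pt "0 0 -4.5" --pt "0 0 -6.5" --pt "0 0 -8" --pt "0 0 -9" --pt "0 0 -9" --pt "0 0 -9" --pt "0 0 -9" --pt "0 0 -9" --pt "0 0 -5" --twist '[0,0,0,0,0,0,0,0,0,0,0,0]'

```text
clock: 17.58
ee_pos: [0.5768, -0.2203, 0.0631]
ee_rot: [[-0.999, -0.035, -0.016], [-0.036, 0.999, 0.006], [0.016, 0.007, -1.0]]
ft_force: [0.0, -0.3, -1.1]
width: 0.408
```

Call:
move_arm --hand '[3.8,3.8,3.8,3.8,3.8,3.8,3.8,3.8,3.8,3.8,3.8,3.8]' --pt "0 0 3" --pt "0 2 5" --pt "0 6 5" --pt "0 10 5" --pt "0 14 5" --pt "0 18 5" --pt "0 22 5" --pt "0 26 5" --pt "-0.5 30 5" --pt "-1 34 5" --pt "-1.5 38 5" --pt "-1.5 42 5" --twist '[0,0,0,0,0,0,0,0,0,0,0,0]'

```text
clock: 18.58
ee_pos: [0.5657, 0.1995, 0.1209]
ee_rot: [[-0.999, -0.035, -0.001], [-0.035, 0.999, 0.0], [0.001, 0.0, -1.0]]
ft_force: [0.8, 0.2, -0.2]
width: 0.406
```

Run:
```python
from cells import *
s=r.state();print(s['ee_pos'],s['ee_rot'][:,1],s['width'],s['clock'])
c=cap('top','t10.png')
for e in((.42,.62,.15,.4),(.46,.63,-.36,-.17)):
  for o in cells(c,e):print(o)
a=cv2.imread('pics/t10.png')[150:290,120:460]
cv2.imwrite('pics/10z.png',cv2.resize(a,None,fx=2.2,fy=2.2,interpolation=cv2.INTER_CUBIC))
```

```text
[0.56570994 0.19950886 0.12091967] [-3.52131647e-02  9.99379817e-01  1.21006997e-04] 0.4059188925029432 18.5833
(array([539.3, 327.9]), 27.7, 13.4, -88.8, [np.int64(219), np.int64(473)], np.int32(35))
(array([ 581.4, -219.3]), 41.7, 27.6, 1.1, [np.int64(132), np.int64(219)], np.int32(137))
(array([ 584.5, -301.9]), 39.5, 24.6, -0.1, [np.int64(162), np.int64(149)], np.int32(126))
```

View pics/10z.png

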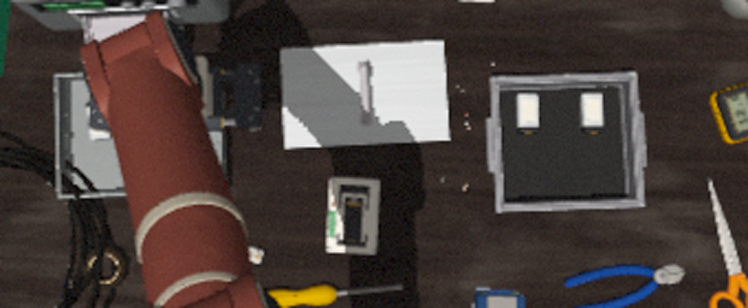

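Call:
move_arm --hand '[3.8,3.8,3.8,3.8,3.8,3.8,3.8,3.8,3.8,3.8]' --pt "-0.3 4 0" --pt "-0.3 7.9 0" --pt "-0.3 7.9 0" --pt "-0.3 7.9 0" --pt "-0.3 7.9 -2" --pt "-0.3 7.9 -4" --pt "-0.3 7.9 -5" --pt "-0.3 7.9 -5" --pt "-0.3 7.9 -5" --pt "-0.3 7.9 -5" --twist '[0,0,0,0,0,0,0,0,0,0]'

```text
clock: 19.47
ee_pos: [0.5651, 0.2758, 0.0716]
ee_rot: [[-0.999, -0.033, 0.002], [-0.033, 0.999, 0.001], [-0.002, 0.0, -1.0]]
ft_force: [0.8, 0.5, -0.3]
width: 0.411
```

Run:
```python
from h import *
s=r.state();print(s['ee_pos'],s['ee_rot'][:,1],s['width'],s['clock'])
c=cap('side','s11.png')
im=cv2.imread('pics/s11.png');cv2.imwrite('pics/s11z.png',cv2.resize(im[170:300,150:310],None,fx=4,fy=4,interpolation=cv2.INTER_CUBIC))
```

```text
[0.56511935 0.27575965 0.07162732] [-3.32972686e-02  9.99445376e-01  4.82638907e-04] 0.41056423111897705 19.4667
```

View pics/s11z.png

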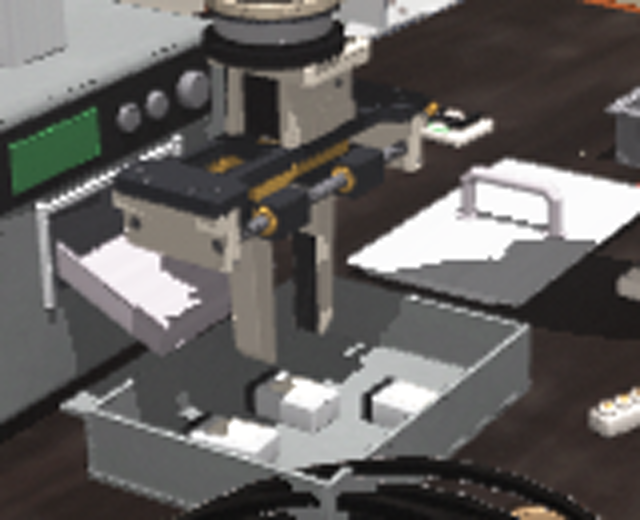

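Call:
move_arm --hand '[3.8,3.8,3.8,3.8,3.8,0,0,0,0,0,0]' --pt "-0.3 -0.3 0" --pt "-0.3 -0.3 -2" --pt "-0.3 -0.3 -3.5" --pt "-0.3 -0.3 -4" --pt "-0.3 -0.3 -4" --pt "-0.3 -0.3 -4" --pt "-0.3 -0.3 -4" --pt "-0.3 -0.3 -4" --pt "-0.3 -0.3 -4" --pt "-0.3 -0.3 -4" --pt "-0.3 -0.3 -4" --twist '[0,0,0,0,0,0,0,0,0,0,0]'

```text
clock: 20.43
ee_pos: [0.562, 0.2736, 0.0318]
ee_rot: [[-0.999, -0.034, 0.002], [-0.034, 0.999, 0.001], [-0.002, 0.001, -1.0]]
ft_force: [0.3, -0.4, 5.1]
width: 0.273
```

Call:
move_arm --hand '[0,0,0,0,0]' --pt "0 0 2" --pt "0 0 5" --pt "0 0 8" --pt "0 0 9" --pt "0 0 9" --twist '[0,0,0,0,0]'

```text
clock: 20.85
ee_pos: [0.5629, 0.274, 0.1235]
ee_rot: [[-0.999, -0.034, 0.005], [-0.034, 0.999, 0.003], [-0.005, 0.003, -1.0]]
ft_force: [-0.1, 0.1, -0.7]
width: 0.276
```

Call:
move_arm --hand '[0,0,0,0,0,0,0,0,0,0,0,0]' --pt "-0.5 -4 0" --pt "-1 -8 0" --pt "-1.5 -12 0" --pt "-2 -16 0" --pt "-2.5 -20 0" --pt "-3 -24 0" --pt "-3.5 -28 0" --pt "-4 -32 0" --pt "-4.5 -36 0" --pt "-5 -40 0" --pt "-5.4 -44 0" --pt "-5.6 -48 0" --twist '[0,0,0,0,0,0,0,0,0,0,0,0]'

```text
clock: 21.85
ee_pos: [0.5029, -0.2083, 0.1186]
ee_rot: [[-0.999, -0.034, -0.004], [-0.034, 0.999, 0.002], [0.004, 0.002, -1.0]]
ft_force: [0.4, -0.1, -1.2]
width: 0.28
```

Call:
move_arm --hand '[0,0,0,0,0,0,0,0,0,0,0,0]' --pt "0 -4 0" --pt "0 -8 0" --pt "0 -9.8 0" --pt "0 -9.8 0" --pt "0 -9.8 0" --pt "0 -9.8 -2" --pt "0 -9.8 -4" --pt "0 -9.8 -6" --pt "0 -9.8 -8" --pt "0 -9.8 -9" --pt "0 -9.8 -9" --pt "0 -9.8 -9" --twist '[0,0,0,0,0,0,0,0,0,0,0,0]'

```text
clock: 22.85
ee_pos: [0.5054, -0.3023, 0.03]
ee_rot: [[-0.999, -0.037, -0.001], [-0.037, 0.999, 0.002], [0.001, 0.002, -1.0]]
ft_force: [0.5, 0.5, -0.7]
width: 0.278
```

Call:
move_arm --hand '[3.8,3.8,3.8,3.8,3.8,3.8,3.8,3.8,3.8,3.8,3.8,3.8]' --pt "0 0 0" --pt "0 0 0" --pt "0 0 0" --pt "0 0 4" --pt "0 0 8" --pt "0 2 9" --pt "0 6 9" --pt "0 10 9" --pt "0 14 9" --pt "0 18 9" --pt "0.5 22 9" --pt "1 26 9" --twist '[0,0,0,0,0,0,0,0,0,0,0,0]'

```text
clock: 23.85
ee_pos: [0.5149, -0.0432, 0.121]
ee_rot: [[-0.999, -0.034, 0.0], [-0.034, 0.999, -0.0], [-0.0, -0.0, -1.0]]
ft_force: [0.7, 0.7, -0.7]
width: 0.411
```

Run:
```python
from cells import *
s=r.state();print(s['ee_pos'],s['ee_rot'][:,1],s['width'],s['clock'])
c=cap('top','t12.png')
for e in((.42,.62,.15,.4),(.46,.63,-.36,-.17)):
  for o in cells(c,e):print(o)
a=cv2.imread('pics/t12.png')[150:290,120:460]
cv2.imwrite('pics/12z.png',cv2.resize(a,None,fx=2.2,fy=2.2,interpolation=cv2.INTER_CUBIC))
```

```text
[ 0.51490158 -0.0431634   0.12100724] [-3.36968327e-02  9.99432091e-01 -1.40223773e-04] 0.41115892536094323 23.85
(array([616.8, 286.1]), 101.3, 13.6, -88.9, [np.int64(399), np.int64(417)], np.int32(127))
(array([555.2, 330.2]), 43.8, 28.8, 9.6, [np.int64(149), np.int64(472)], np.int32(142))
(array([496.1, 244.6]), 41.7, 27.3, 2.2, [np.int64(209), np.int64(334)], np.int32(143))
(array([ 581.4, -219.4]), 41.7, 27.5, 1.1, [np.int64(139), np.int64(228)], np.int32(136))
(array([ 584.5, -301.9]), 39.5, 24.6, -0.1, [np.int64(158), np.int64(133)], np.int32(126))
(array([ 501.6, -303.4]), 41.2, 27.5, 1.2, [np.int64(140), np.int64(51)], np.int32(138))
```

View pics/12z.png

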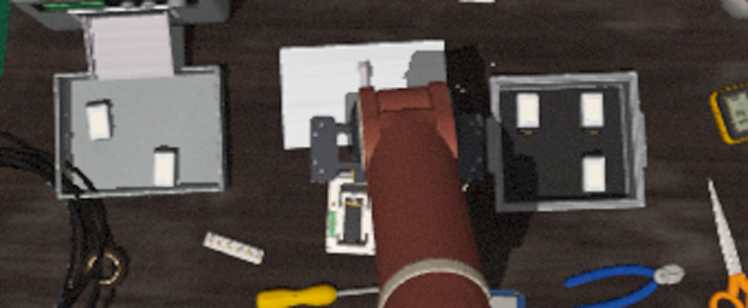

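Call:
move_arm --hand '[3.8,3.8,3.8,3.8,3.8,3.8,3.8,3.8,3.8,3.8,3.8,3.8]' --pt "0.5 4 0" --pt "1 8 0" --pt "1.5 12 0" --pt "2 16 0" --pt "2.5 20 0" --pt "3 24 0" --pt "3.5 28 0" --pt "4 32 0" --pt "4.4 35 0" --pt "4.4 37.2 0" --pt "4.4 37.2 0" --pt "4.4 37.2 0" --twist '[0.13,0.13,0.13,0.13,0.13,0.13,0.13,0.13,0.13,0.13,0.13,0.13]'

```text
clock: 24.9
ee_pos: [0.5584, 0.3286, 0.1204]
ee_rot: [[-0.986, -0.167, -0.001], [-0.167, 0.986, 0.0], [0.001, 0.0, -1.0]]
ft_force: [-0.4, -0.1, -0.2]
width: 0.409
```

Call:
move_arm --hand '[3.8,3.8,3.8,3.8,3.8,3.8]' --pt "0 0 -1" --pt "0 0 -3" --pt "0 0 -5" --pt "0 0 -5" --pt "0 0 -5" --pt "0 0 -5" --twist '[0,0,0,0,0,0]'

```text
clock: 25.4
ee_pos: [0.5601, 0.3259, 0.0712]
ee_rot: [[-0.987, -0.162, 0.001], [-0.162, 0.987, -0.0], [-0.001, -0.0, -1.0]]
ft_force: [-0.3, -0.1, 0.4]
width: 0.408
```

Run:
```python
from h import *
s=r.state();print(s['ee_pos'],s['ee_rot'][:,1],s['width'],s['clock'])
c=cap('side','s13.png')
im=cv2.imread('pics/s13.png');cv2.imwrite('pics/s13z.png',cv2.resize(im[170:300,150:310],None,fx=4,fy=4,interpolation=cv2.INTER_CUBIC))
```

```text
[0.56009445 0.32594626 0.07121901] [-1.61640093e-01  9.86849711e-01 -3.57370520e-04] 0.4075669002923355 25.4
```

View pics/s13z.png

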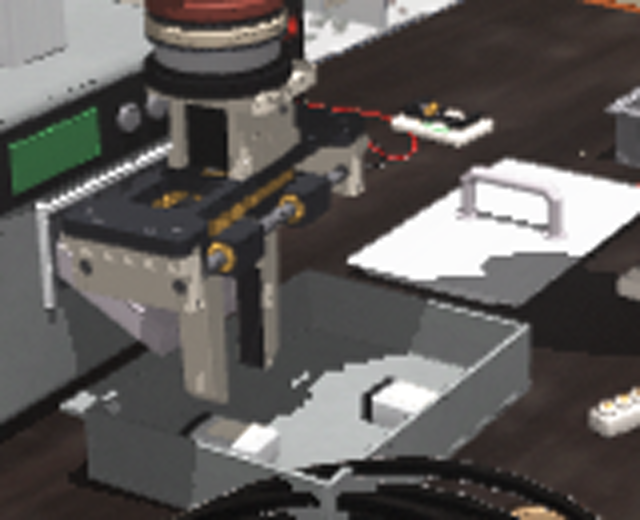

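Call:
move_arm --hand '[3.8,3.8,3.8,3.8,3.8,0,0,0,0,0,0]' --pt "-0.1 0.5 0" --pt "-0.1 0.5 -2" --pt "-0.1 0.5 -3.5" --pt "-0.1 0.5 -4" --pt "-0.1 0.5 -4" --pt "-0.1 0.5 -4" --pt "-0.1 0.5 -4" --pt "-0.1 0.5 -4" --pt "-0.1 0.5 -4" --pt "-0.1 0.5 -4" --pt "-0.1 0.5 -4" --twist '[0,0,0,0,0,0,0,0,0,0,0]'

```text
clock: 26.37
ee_pos: [0.559, 0.3326, 0.0319]
ee_rot: [[-0.987, -0.163, 0.002], [-0.163, 0.987, 0.001], [-0.002, 0.001, -1.0]]
ft_force: [-1.2, 0.7, 6.4]
width: 0.277
```

Call:
move_arm --hand '[0,0,0,0,0]' --pt "0 0 2" --pt "0 0 5" --pt "0 0 8" --pt "0 0 9" --pt "0 0 9" --twist '[0,0,0,0,0]'

```text
clock: 26.78
ee_pos: [0.5598, 0.3331, 0.1236]
ee_rot: [[-0.987, -0.163, 0.005], [-0.163, 0.987, 0.003], [-0.006, 0.002, -1.0]]
ft_force: [-0.1, 0.8, -0.9]
width: 0.277
```

Call:
move_arm --hand '[0,0,0,0,0,0,0,0,0,0,0,0]' --pt "-0.5 -4 0" --pt "-1 -8 0" --pt "-1.5 -12 0" --pt "-2 -16 0" --pt "-2.5 -20 0" --pt "-3 -24 0" --pt "-3.5 -28 0" --pt "-4 -32 0" --pt "-4.5 -36 0" --pt "-5 -40 0" --pt "-5.2 -44 0" --pt "-5.4 -48 0" --twist '[-0.13,-0.13,-0.13,-0.13,-0.13,-0.13,-0.13,-0.13,-0.13,-0.13,-0.13,-0.13]'

```text
clock: 27.78
ee_pos: [0.5022, -0.1495, 0.1188]
ee_rot: [[-0.999, -0.034, -0.004], [-0.034, 0.999, 0.001], [0.004, 0.001, -1.0]]
ft_force: [0.7, -0.2, -0.5]
width: 0.277
```

Call:
move_arm --hand '[0,0,0,0,0,0,0,0,0,0,0,0]' --pt "0 -4 0" --pt "0 -7 0" --pt "0 -7.2 0" --pt "0 -7.2 0" --pt "0 -7.2 0" --pt "0 -7.2 -2" --pt "0 -7.2 -4" --pt "0 -7.2 -6" --pt "0 -7.2 -8" --pt "0 -7.2 -9" --pt "0 -7.2 -9" --pt "0 -7.2 -9" --twist '[0,0,0,0,0,0,0,0,0,0,0,0]'

```text
clock: 28.78
ee_pos: [0.5045, -0.2173, 0.0303]
ee_rot: [[-0.999, -0.038, -0.001], [-0.038, 0.999, 0.002], [0.001, 0.002, -1.0]]
ft_force: [-0.3, 0.9, -0.2]
width: 0.277
```

Call:
move_arm --hand '[3.8,3.8,3.8,3.8,3.8,3.8,3.8,3.8,3.8,3.8,3.8,3.8]' --pt "0 0 0" --pt "0 0 0" --pt "0 0 0" --pt "0 0 4" --pt "0 0 8" --pt "0.5 4 9" --pt "1 8 9" --pt "2 12 9" --pt "3 16 9" --pt "4 20 9" --pt "5 24 9" --pt "5 26 9" --twist '[0,0,0,0,0,0,0,0,0,0,0,0]'

```text
clock: 29.78
ee_pos: [0.5559, 0.0476, 0.1213]
ee_rot: [[-0.999, -0.041, 0.003], [-0.041, 0.999, 0.005], [-0.004, 0.005, -1.0]]
ft_force: [-0.0, 0.4, 0.1]
width: 0.408
```

Run:
```python
from cells import *
s=r.state();print(s['ee_pos'],s['ee_rot'][:,1],s['width'],s['clock'])
c=cap('top','t14.png');cap('side','s14.png')
for e in((.42,.62,.15,.4),(.46,.63,-.36,-.17)):
  for o in cells(c,e):print(o)
a=cv2.imread('pics/t14.png')[150:290,120:460]
cv2.imwrite('pics/14z.png',cv2.resize(a,None,fx=2.2,fy=2.2,interpolation=cv2.INTER_CUBIC))
# logger from clean views
for f in('t4.png','t14.png','t8.png'):
    c=dict(np.load('/tmp/'+f+'.npz'));im=c['frame'].astype(int)
    m=((im.min(2)>120)).astype(np.uint8);b=np.zeros_like(m);b[220:275,260:300]=1;m&=b
    cn=max(cv2.findContours(m,0,2)[0],key=cv2.contourArea)
    P=np.array([ray(c,u,v,.016)[:2] for u,v in cn[:,0]],np.float32)*1000;print(f,cv2.minAreaRect(P))
```

```text
[0.55585419 0.0475915  0.12128901] [-0.04141713  0.99913083  0.00471298] 0.4082054436900292 29.7833
(array([616.8, 286.1]), 101.3, 13.6, -88.9, [np.int64(398), np.int64(424)], np.int32(127))
(array([496. , 245.7]), 41.3, 30.1, 1.2, [np.int64(210), np.int64(331)], np.int32(145))
(array([ 581.4, -219.3]), 41.7, 27.6, 1.1, [np.int64(134), np.int64(227)], np.int32(137))
(array([ 584.5, -301.9]), 39.5, 24.6, -0.1, [np.int64(153), np.int64(153)], np.int32(126))
(array([ 499.9, -219.1]), 41.2, 27.3, 1.2, [np.int64(142), np.int64(131)], np.int32(138))
(array([ 501.6, -303.4]), 41.2, 27.4, 1.2, [np.int64(144), np.int64(73)], np.int32(137))
t4.png ((443.470458984375, 1.8006095886230469), (64.50606536865234, 95.43436431884766), 88.26533508300781)
t14.png ((430.7584533691406, 9.720623016357422), (26.913877487182617, 98.25727844238281), 7.664705276489258)
t8.png ((443.1396789550781, 3.803630828857422), (60.521888732910156, 92.81360626220703), 88.26533508300781)
```

View pics/14z.png

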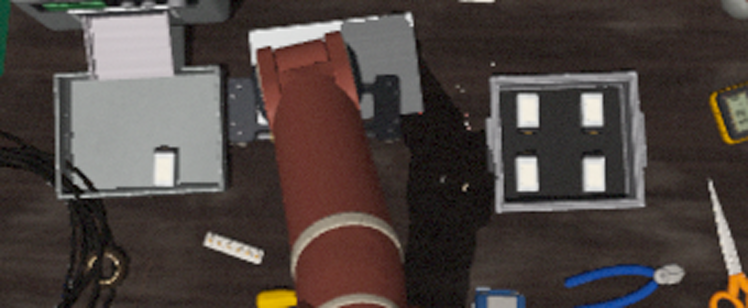

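Call:
move_arm --hand '[3.8,3.8,3.8,3.8,3.8,3.8,3.8,3.8,3.8,3.8,3.8,3.8]' --pt "-1 4 0" --pt "-2 8 0" --pt "-3 12 0" --pt "-4 16 0" --pt "-5.3 19.7 0" --pt "-5.3 19.7 0" --pt "-5.3 19.7 0" --pt "-5.3 19.7 -2" --pt "-5.3 19.7 -4" --pt "-5.3 19.7 -5" --pt "-5.3 19.7 -5" --pt "-5.3 19.7 -5" --twist '[0,0,0,0,0,0,0,0,0,0,0,0]'

```text
clock: 30.88
ee_pos: [0.5017, 0.2352, 0.0705]
ee_rot: [[-1.0, -0.032, -0.001], [-0.032, 0.999, -0.002], [0.001, -0.001, -1.0]]
ft_force: [0.6, -0.0, 0.4]
width: 0.412
```

Run:
```python
from h import *
s=r.state();print(s['ee_pos'],s['ee_rot'][:,1],s['width'],s['clock'])
c=cap('side','s15.png')
im=cv2.imread('pics/s15.png');cv2.imwrite('pics/s15z.png',cv2.resize(im[170:300,150:310],None,fx=4,fy=4,interpolation=cv2.INTER_CUBIC))
```

```text
[0.50173717 0.23515789 0.07045444] [-0.0315883   0.99949986 -0.00148374] 0.4118249798109004 30.8833
```

View pics/s15z.png

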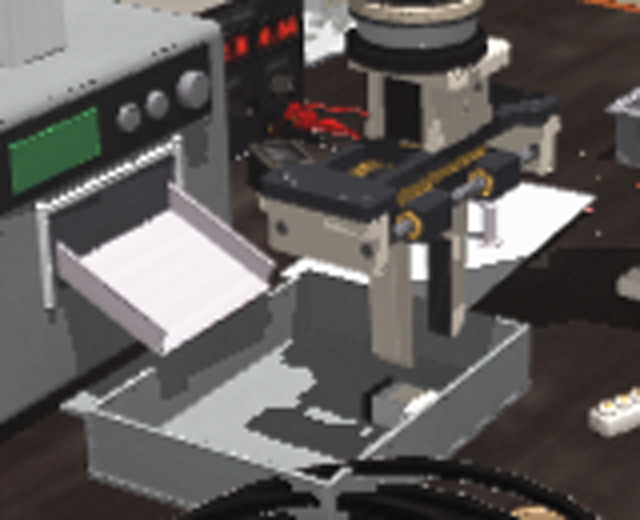

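Call:
move_arm --hand '[3.8,3.8,3.8,3.8]' --pt "0.1 1 0" --pt "0.1 1 0" --pt "0.1 1 0" --pt "0.1 1 0" --twist '[0,0,0,0]'

```text
clock: 31.27
ee_pos: [0.5024, 0.2476, 0.0712]
ee_rot: [[-0.999, -0.035, 0.001], [-0.035, 0.999, 0.0], [-0.001, 0.0, -1.0]]
ft_force: [-0.3, -0.7, -0.1]
width: 0.406
```

Call:
move_arm --hand '[3.8,3.8,3.8,3.8,3.8,0,0,0,0,0,0]' --pt "0.1 -0.2 0" --pt "0.1 -0.2 -2" --pt "0.1 -0.2 -3.5" --pt "0.1 -0.2 -4" --pt "0.1 -0.2 -4" --pt "0.1 -0.2 -4" --pt "0.1 -0.2 -4" --pt "0.1 -0.2 -4" --pt "0.1 -0.2 -4" --pt "0.1 -0.2 -4" --pt "0.1 -0.2 -4" --twist '[0,0,0,0,0,0,0,0,0,0,0]'

```text
clock: 32.18
ee_pos: [0.5038, 0.2454, 0.0315]
ee_rot: [[-0.999, -0.034, 0.002], [-0.034, 0.999, 0.001], [-0.002, 0.001, -1.0]]
ft_force: [-0.9, -0.3, 4.9]
width: 0.276
```

Call:
move_arm --hand '[0,0,0,0,0,0]' --pt "0 0 2" --pt "0 0 5" --pt "0 0 8" --pt "0 0 9" --pt "0 0 9" --pt "0 0 9" --twist '[0,0,0,0,0,0]'

```text
clock: 32.68
ee_pos: [0.5029, 0.2449, 0.1203]
ee_rot: [[-0.999, -0.034, -0.0], [-0.034, 0.999, -0.0], [0.0, -0.0, -1.0]]
ft_force: [-0.4, -0.2, -0.7]
width: 0.279
```

Run:
```python
from h import *
s=r.state();print(s['ee_pos'],s['ee_rot'][:,1],s['width'],s['clock'])
c=cap('side','s16.png');cap('top','t16.png')
im=cv2.imread('pics/s16.png');cv2.imwrite('pics/s16z.png',cv2.resize(im[170:300,180:340],None,fx=4,fy=4,interpolation=cv2.INTER_CUBIC))
```

```text
[0.50292295 0.24485952 0.12029742] [-3.42195583e-02  9.99414304e-01 -2.67876690e-04] 0.27858184306432393 32.6833
```

View pics/s16z.png

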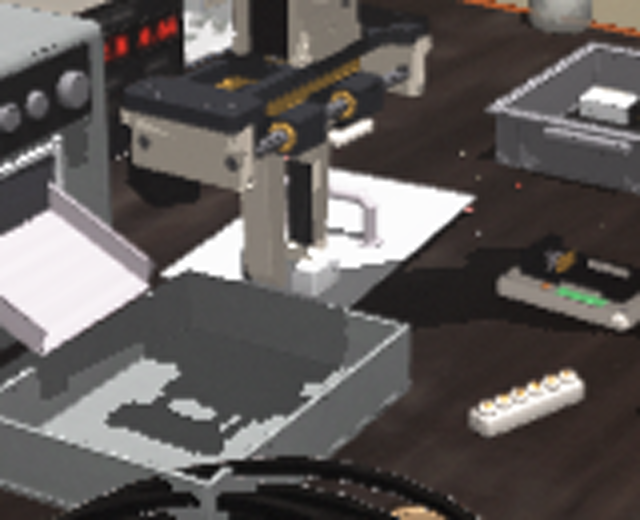

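Call:
move_arm --hand '[0,0,0,0,0,0,0,0,0,0,0,0]' --pt "-1 -4 0" --pt "-2 -8 0" --pt "-3 -12 0" --pt "-4 -16 0" --pt "-5.5 -20 0" --pt "-6.5 -23 0" --pt "-6.7 -24.3 0" --pt "-6.7 -24.3 0" --pt "-6.7 -24.3 -2" --pt "-6.7 -24.3 -4" --pt "-6.7 -24.3 -4.5" --pt "-6.7 -24.3 -4.5" --twist '[-0.065,-0.065,-0.065,-0.065,-0.065,-0.065,-0.065,-0.065,-0.065,-0.065,-0.065,-0.065]'

```text
clock: 33.78
ee_pos: [0.4351, 0.0034, 0.0739]
ee_rot: [[-1.0, 0.029, -0.005], [0.029, 1.0, 0.001], [0.005, 0.0, -1.0]]
ft_force: [-0.4, -0.5, -0.3]
width: 0.276
```

Call:
move_arm --hand '[0,0,0]' --pt "0 0 0" --pt "0 0 0" --pt "0 0 0" --twist '[0,0,0]'

```text
clock: 34.03
ee_pos: [0.4368, 0.0025, 0.0763]
ee_rot: [[-1.0, 0.03, 0.002], [0.03, 1.0, 0.0], [-0.002, 0.0, -1.0]]
ft_force: [-0.0, -0.3, 0.6]
width: 0.277
```

```bash
cat > lg.py <<'E'
from h import *
import sys
L=np.array([.4435,.0018]);ex=np.array([-.99954,.0302]);ey=np.array([-.0302,-.99954])
def lw(x,y,z):return np.array([*(L+x/1e3*ex+y/1e3*ey),z/1e3])
def shot(n):
    s=r.state();p=(s['ee_pos'][:2]-L)*1e3;print('TCP logger',p@ex,p@ey,s['ee_pos'][2]*1e3,'yaw',np.degrees(np.arctan2(*s['ee_rot'][[1,0],1])),s['ft_force'],s['width'],s['clock'])
    c=cap('side',f's{n}.png');im=cv2.imread(f'pics/s{n}.png')
    u,v=map(int,proj(c,lw(0,0,30)))
    k=7;z=cv2.resize(im[v-40:v+40,u-55:u+55],None,fx=k,fy=k,interpolation=cv2.INTER_CUBIC)
    cv2.imwrite(f'pics/s{n}z.png',z);return c,(u-55,v-40,k)
if __name__=='__main__':shot(sys.argv[1])
E
python3 lg.py 17
```

```text
TCP logger 6.67512332393698 -0.5202699193890797 76.28882913802063 yaw 88.27360741676206 [-0.04859609 -0.34087706  0.64137448] 0.276751433280036 34.0333
```

View pics/s17z.png

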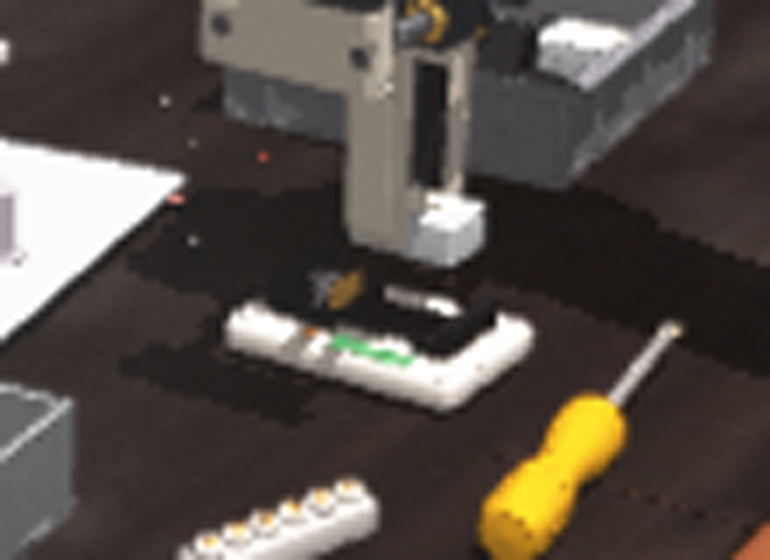

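Run:
```python
from lg import *
c=dict(np.load('/tmp/s17.png.npz'));im=cv2.imread('pics/s17.png')
u,v=map(int,proj(c,lw(0,0,30)));x0,y0=u-55,v-40;k=7
z=cv2.imread('pics/s17z.png')
def dot(p,col):
    a,b=proj(c,lw(*p));cv2.circle(z,(int((a-x0+.5)*k),int((b-y0+.5)*k)),3,col,-1)
for y in(-13,13):
    for h in(48.8,66.8):dot((35.4,y,h),(0,0,255))
for p in((48,32,16),(48,-32,16),(-48,-32,16),(-48,32,16),(33,16,29),(33,-16,29),(33,0,29)):dot(p,(0,255,0))
for p in((-13,9,29),(-13,-9,29)):dot(p,(255,0,0))
cv2.imwrite('pics/s17d.png',z)
```

```text
(no output)
```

View pics/s17d.png

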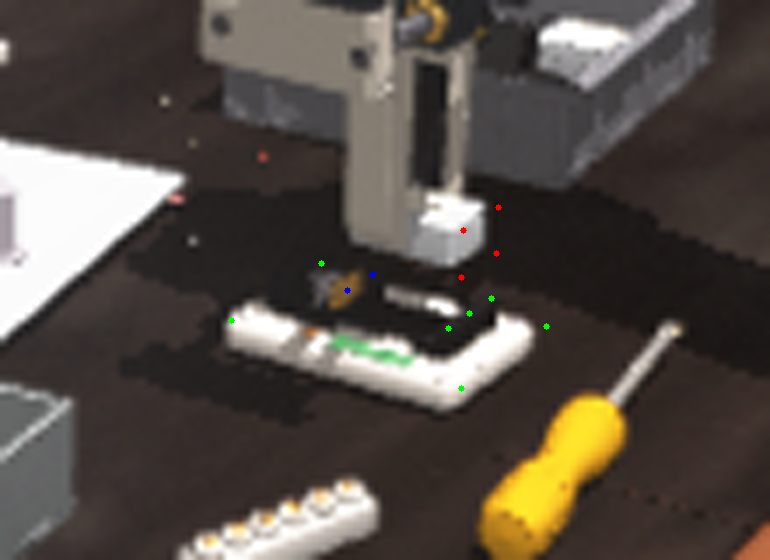

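Call:
move_arm --hand '[0,0,0,0,0]' --pt "0 0 -1" --pt "0 0 -1.5" --pt "0 0 -1.5" --pt "0 0 -1.5" --pt "0 0 -1.5" --twist '[0,0,0,0,0]'

```text
clock: 34.5
ee_pos: [0.4364, 0.0021, 0.0609]
ee_rot: [[-1.0, 0.031, 0.0], [0.031, 1.0, -0.0], [-0.0, -0.0, -1.0]]
ft_force: [1.3, 0.0, -0.8]
width: 0.278
```

```bash
python3 lg.py 18; python3 -c "
from bench import r;print(r.tip_extent)"
```

```text
TCP logger 7.121995095954368 -0.10630028328369345 60.903658530132844 yaw 88.23624774814682 [ 1.29352255  0.01762178 -0.84977434] 0.2781647918617643 34.5
0.022
```

View pics/s18z.png

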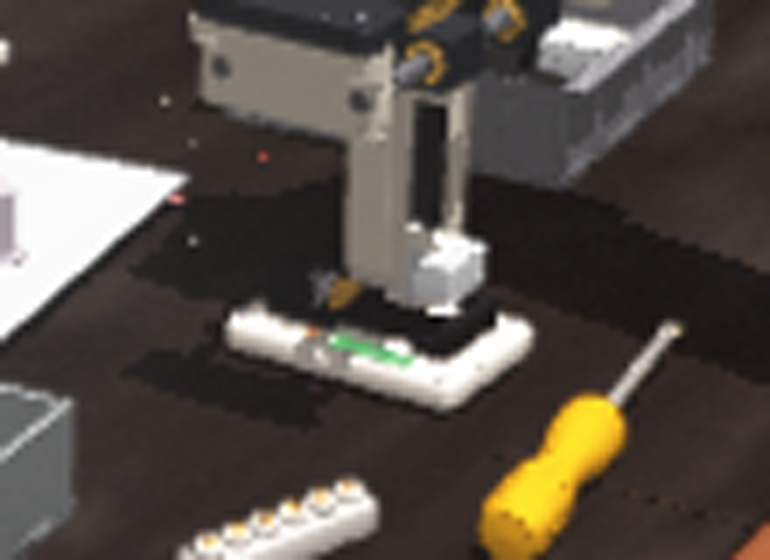

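Call:
move_arm --hand '[0,0,0,0,0]' --pt "0 0 -0.2" --pt "0 0 -0.4" --pt "0 0 -0.4" --pt "0 0 -0.4" --pt "0 0 -0.4" --twist '[0,0,0,0,0]'

```text
clock: 34.97
ee_pos: [0.4362, 0.0021, 0.0566]
ee_rot: [[-1.0, 0.031, -0.0], [0.031, 1.0, -0.0], [0.0, -0.0, -1.0]]
ft_force: [0.1, -0.5, -0.8]
width: 0.277
```

Call:
move_arm --hand '[0,0,0,0]' --pt "0 0 -0.2" --pt "0 0 -0.2" --pt "0 0 -0.2" --pt "0 0 -0.2" --twist '[0,0,0,0]'

```text
clock: 35.3
ee_pos: [0.4363, 0.0022, 0.0561]
ee_rot: [[-1.0, 0.031, 0.001], [0.031, 1.0, -0.0], [-0.001, -0.0, -1.0]]
ft_force: [-3.6, -0.6, 15.9]
width: 0.279
```

Call:
move_arm --hand '[0,0,0,0]' --pt "0 0 -0.2" --pt "0 0 -0.2" --pt "0 0 -0.2" --pt "0 0 -0.2" --twist '[0,0,0,0]'

```text
clock: 35.63
ee_pos: [0.4366, 0.0021, 0.0552]
ee_rot: [[-1.0, 0.031, 0.002], [0.031, 1.0, -0.001], [-0.002, -0.0, -1.0]]
ft_force: [-4.0, -1.0, 27.5]
width: 0.277
```

```bash
python3 lg.py 19
```

```text
TCP logger 6.93383843863406 -0.09953102714532268 55.2239824810778 yaw 88.19686829928683 [-4.01572714 -0.95732495 27.4962584 ] 0.27650367301621886 35.6333
```

View pics/s19z.png

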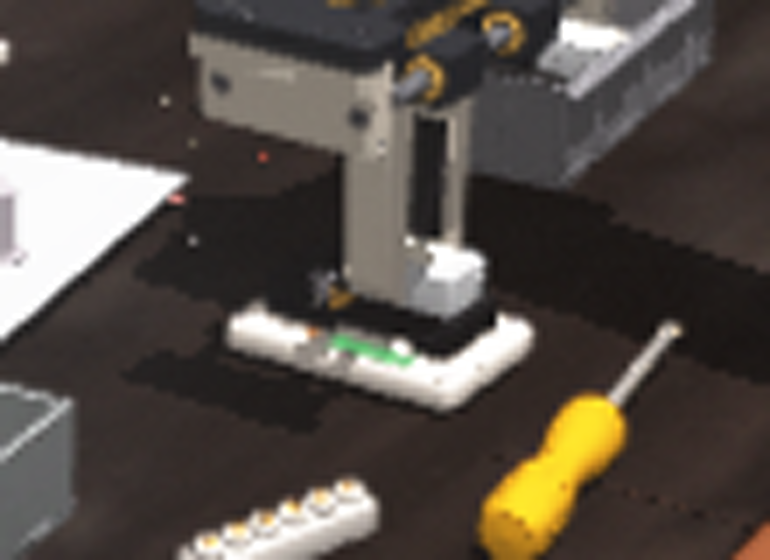

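Call:
move_arm --hand '[0,0,0,0,0]' --pt "0 0 0.6" --pt "0 0 1.2" --pt "0 0 1.2" --pt "0 0 1.2" --pt "0 0 1.2" --twist '[0,0,0,0,0]'

```text
clock: 36.1
ee_pos: [0.4361, 0.0021, 0.0643]
ee_rot: [[-1.0, 0.031, -0.001], [0.031, 1.0, -0.0], [0.001, -0.0, -1.0]]
ft_force: [-0.9, -0.4, -1.1]
width: 0.277
```

```bash
python3 lg.py 20
```

```text
TCP logger 7.435689443936227 -0.03764681762987366 64.33633768927908 yaw 88.23235863687479 [-0.90470229 -0.44508912 -1.09726973] 0.27702312074758323 36.1
```

View pics/s20z.png

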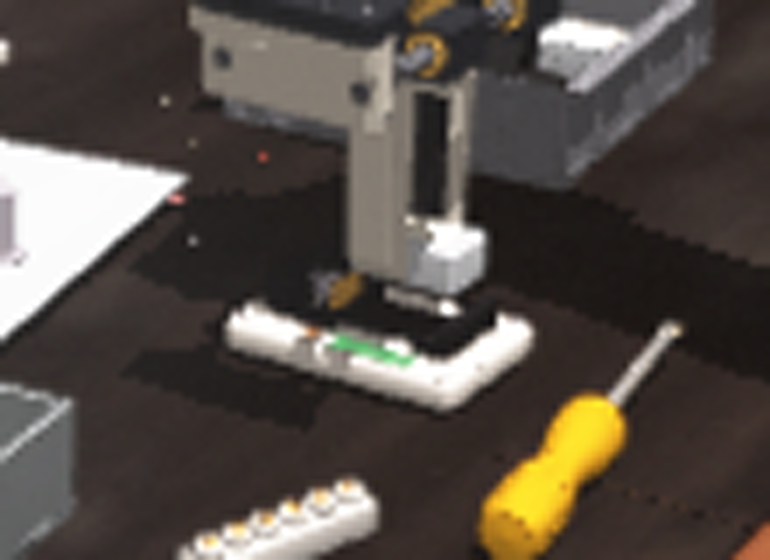

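Call:
move_arm --hand '[0,0,0,0,0,0]' --pt "-0.2 0 0" --pt "-0.2 0 -0.5" --pt "-0.2 0 -1" --pt "-0.2 0 -1.2" --pt "-0.2 0 -1.4" --pt "-0.2 0 -1.4" --twist '[0,0,0,0,0,0]'

```text
clock: 36.65
ee_pos: [0.4355, 0.0022, 0.0508]
ee_rot: [[-1.0, 0.031, 0.002], [0.031, 1.0, -0.0], [-0.002, 0.0, -1.0]]
ft_force: [1.0, -0.1, 7.4]
width: 0.277
```

Call:
move_arm --hand '[0,0,0,0,0,0]' --pt "0 0 -0.1" --pt "0 0 -0.2" --pt "0 0 -0.2" --pt "0 0 -0.2" --pt "0 0 -0.2" --pt "0 0 -0.2" --twist '[0,0,0,0,0,0]'

```text
clock: 37.15
ee_pos: [0.4358, 0.0022, 0.0491]
ee_rot: [[-1.0, 0.031, 0.003], [0.031, 1.0, 0.0], [-0.003, 0.0, -1.0]]
ft_force: [0.8, -0.5, 8.6]
width: 0.277
```

```bash
python3 lg.py 21
```

```text
TCP logger 7.693926992848071 -0.15982841120416483 49.12837100089121 yaw 88.23089066703294 [ 0.84090662 -0.48758749  8.59711754] 0.27690172266726815 37.15
```

View pics/s21z.png

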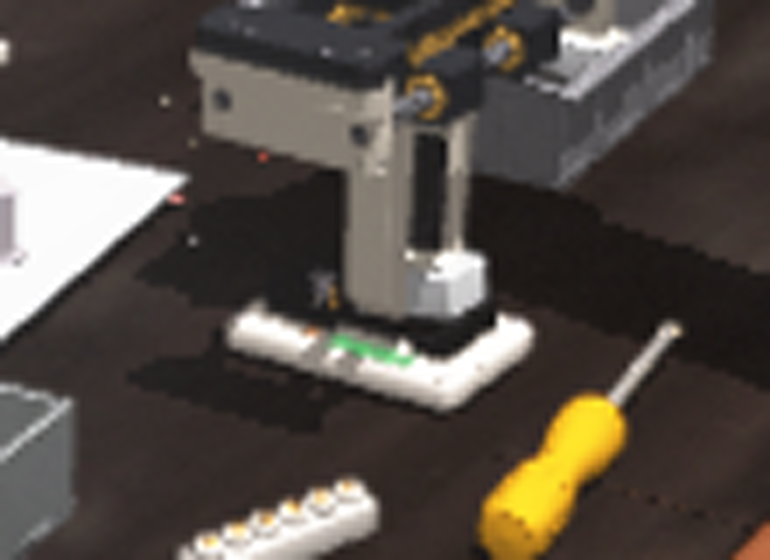

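Call:
move_arm --hand '[0,0,0,0,0,0,0,0]' --pt "0 0 0.15" --pt "0 0 0.15" --pt "0.2 0 0.15" --pt "0.4 0 0.15" --pt "0.6 0 0.15" --pt "0.7 0 0.15" --pt "0.7 0 0.15" --pt "0.7 0 0.15" --twist '[0,0,0,0,0,0,0,0]'

```text
clock: 37.87
ee_pos: [0.4401, 0.002, 0.0498]
ee_rot: [[-1.0, 0.031, -0.003], [0.031, 1.0, -0.0], [0.003, -0.0, -1.0]]
ft_force: [-1.7, 0.3, -1.4]
width: 0.273
```

```bash
python3 lg.py 22
```

```text
TCP logger 3.4449674294044716 -0.11043588288190115 49.75021982677461 yaw 88.23849762360332 [-1.73550684  0.28232173 -1.38292366] 0.27326048188548185 37.8667
```

View pics/s22z.png

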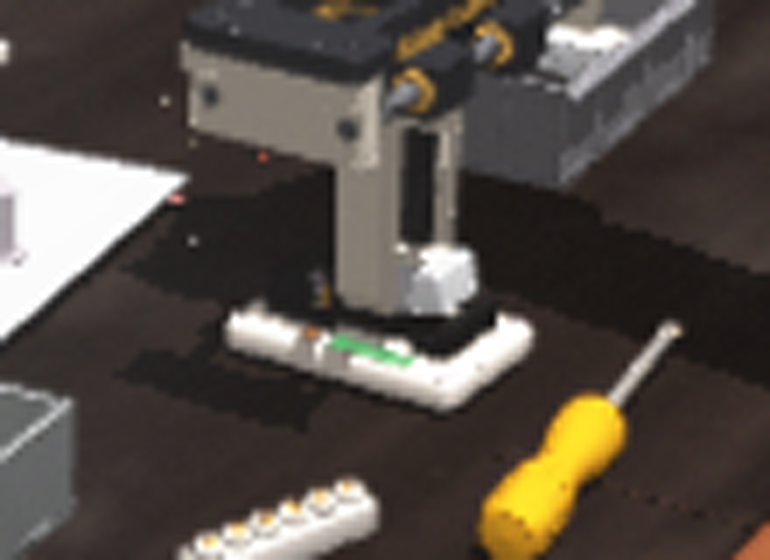

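Call:
move_arm --hand '[0,0,0,0,0]' --pt "0.2 0 0" --pt "0.3 0 0" --pt "0.3 0 0" --pt "0.3 0 0" --pt "0.3 0 0" --twist '[0,0,0,0,0]'

```text
clock: 38.33
ee_pos: [0.4437, 0.002, 0.05]
ee_rot: [[-1.0, 0.031, -0.001], [0.031, 1.0, -0.0], [0.001, -0.0, -1.0]]
ft_force: [-4.0, -1.3, -1.3]
width: 0.275
```

```bash
python3 lg.py 23
```

```text
TCP logger -0.15459674292327383 -0.1616048418181234 50.02100173001182 yaw 88.22830647850923 [-4.00073416 -1.28828479 -1.32943866] 0.2748515857154359 38.3333
```

View pics/s23z.png

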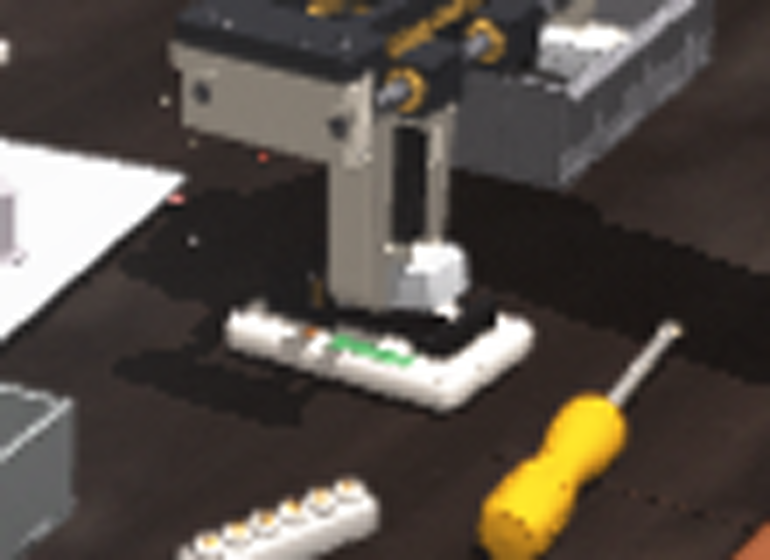

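Call:
move_arm --hand '[0,0,0,0,0,0]' --pt "-0.1 0 0" --pt "-0.1 0 -0.1" --pt "-0.1 0 -0.2" --pt "-0.1 0 -0.3" --pt "-0.1 0 -0.3" --pt "-0.1 0 -0.3" --twist '[0,0,0,0,0,0]'

```text
clock: 38.88
ee_pos: [0.4436, 0.0022, 0.0478]
ee_rot: [[-1.0, 0.031, 0.001], [0.031, 1.0, 0.0], [-0.001, 0.0, -1.0]]
ft_force: [-4.8, -0.8, 6.7]
width: 0.277
```

Call:
move_arm --hand '[0,0,0,0]' --pt "0 0 -0.1" --pt "0 0 -0.2" --pt "0 0 -0.2" --pt "0 0 -0.2" --twist '[0,0,0,0]'

```text
clock: 39.22
ee_pos: [0.4434, 0.0022, 0.0462]
ee_rot: [[-1.0, 0.03, 0.001], [0.03, 1.0, -0.0], [-0.001, -0.0, -1.0]]
ft_force: [-5.3, -0.7, 11.1]
width: 0.278
```

```bash
python3 lg.py 24
```

```text
TCP logger 0.15484672821435325 -0.4300494550697597 46.200799728425835 yaw 88.25230763254682 [-5.31802425 -0.66628265 11.10599471] 0.27837306855260524 39.2167
```

View pics/s24z.png

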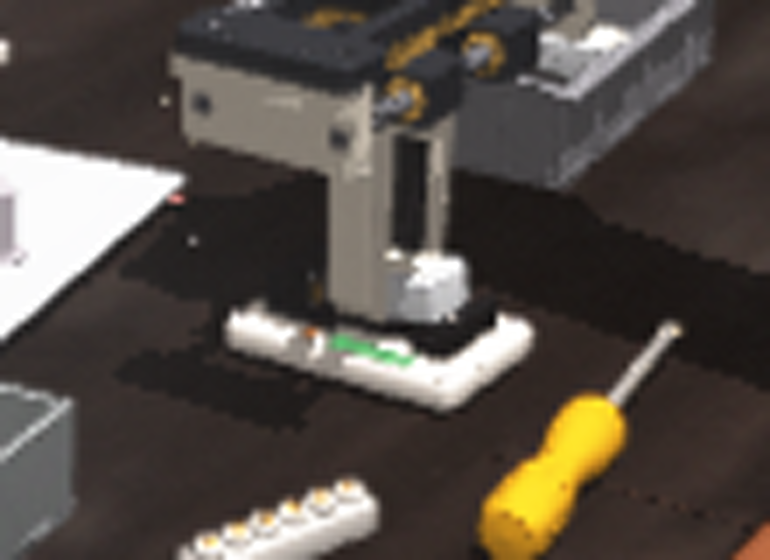

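Call:
move_arm --hand '[0,0,0,0,0,0]' --pt "-0.1 0 0" --pt "-0.2 0 0" --pt "-0.2 0 -0.1" --pt "-0.2 0 -0.2" --pt "-0.2 0 -0.2" --pt "-0.2 0 -0.2" --twist '[0,0,0,0,0,0]'

```text
clock: 39.77
ee_pos: [0.4428, 0.0023, 0.0444]
ee_rot: [[-1.0, 0.031, 0.004], [0.031, 1.0, 0.0], [-0.004, 0.0, -1.0]]
ft_force: [-3.9, -0.6, 11.5]
width: 0.275
```

```bash
python3 lg.py 25
```

```text
TCP logger 0.7055618571510094 -0.44886309354925963 44.401518937988804 yaw 88.24517423101754 [-3.86476562 -0.57105244 11.49827776] 0.27530295943296085 39.7667
```

View pics/s25z.png

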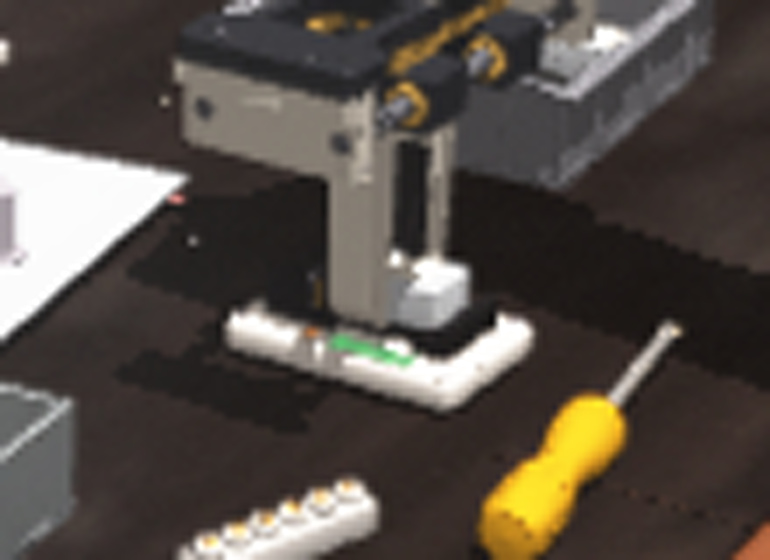

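Call:
move_arm --hand '[0,0,0,0,0]' --pt "0 0 -0.1" --pt "0 0 -0.2" --pt "0 0 -0.2" --pt "0 0 -0.2" --pt "0 0 -0.2" --twist '[0,0,0,0,0]'

```text
clock: 40.23
ee_pos: [0.4425, 0.0023, 0.0424]
ee_rot: [[-1.0, 0.031, 0.003], [0.031, 1.0, 0.0], [-0.003, 0.0, -1.0]]
ft_force: [-3.4, -0.3, 12.0]
width: 0.281
```

```bash
python3 lg.py 26
```

```text
TCP logger 1.0177571141274562 -0.45164130603777497 42.43435170076817 yaw 88.24774776302883 [-3.4199721  -0.29345814 12.03618375] 0.2813810604853205 40.2333
```

View pics/s26z.png

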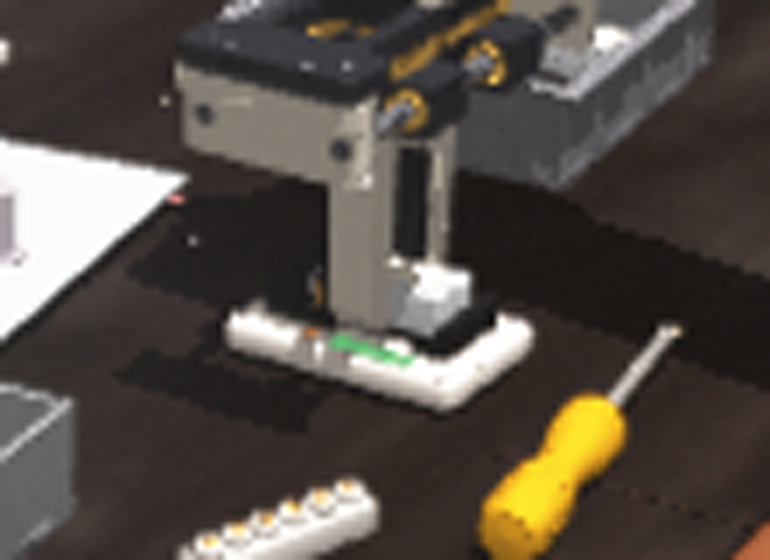

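Call:
move_arm --hand '[3.4,3.4,3.4,3.4,3.4,3.4,3.4]' --pt "0 0 0" --pt "0 0 0" --pt "0 0 0" --pt "0 0 0.5" --pt "0 0 2" --pt "0 0 4" --pt "0 0 4" --twist '[0,0,0,0,0,0,0]'

```text
clock: 40.87
ee_pos: [0.4438, 0.0022, 0.0837]
ee_rot: [[-0.999, 0.031, 0.007], [0.031, 1.0, 0.0], [-0.007, 0.001, -1.0]]
ft_force: [0.5, -0.0, -0.2]
width: 0.369
```

```bash
python3 lg.py 27
python3 - <<'E'
from h import *
cap('top','t27.png')
E
```

```text
TCP logger -0.30123743473246817 -0.43063464725714484 83.7016428272876 yaw 88.23059064229855 [ 0.50244446 -0.01958396 -0.15788902] 0.369162252331622 40.8667
```

View pics/s27z.png

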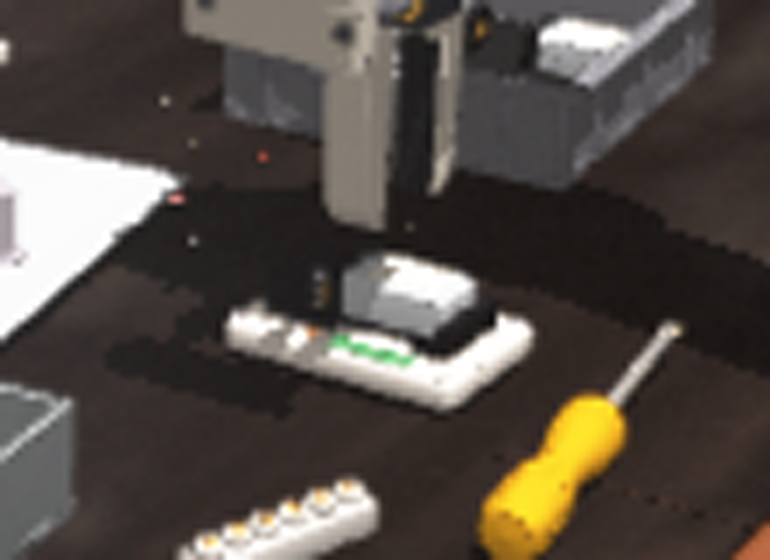

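Call:
move_arm --hand '[3.4,3.4,3.4,3.4,3.4,3.4,3.4,3.4,3.4]' --pt "0 0 3" --pt "0 -2 6" --pt "0 -5 10" --pt "0 -9 10" --pt "0 -13 10" --pt "0 -17 10" --pt "0 -18 10" --pt "0 -18 10" --pt "0 -18 10" --twist '[0,0,0,0,0,0,0,0,0]'

```text
clock: 41.72
ee_pos: [0.4409, -0.1773, 0.1802]
ee_rot: [[-0.999, 0.032, -0.002], [0.032, 0.999, 0.002], [0.002, 0.001, -1.0]]
ft_force: [0.0, 0.6, 0.0]
width: 0.364
```

Run:
```python
from cells import *
from lg import lw,L,ex,ey,shot
shot(28)
c=cap('top','t28.png')
W=pts(c)
a=cv2.imread('pics/t28.png')
cv2.imwrite('pics/28z.png',cv2.resize(a[225:270,255:305],None,fx=10,fy=10,interpolation=cv2.INTER_CUBIC))
cv2.imwrite('pics/28y.png',cv2.resize(a[120:290,120:320],None,fx=3.5,fy=3.5,interpolation=cv2.INTER_CUBIC))
for o in cells(c,(.39,.48,-.02,.025),zt=.037):
    p=(o[0]/1000-L)*1e3;print('cell logger',p@ex,p@ey,o)
# heights along logger x
for x in range(-16,34,4):
    row=[]
    for y in(-6,0,6):
        u,v=proj(c,lw(x,y,37));row.append(round(1000*float(W[int(round(v)),int(round(u)),2]),1))
    print(x,row)
```

```text
TCP logger -2.7625090416898126 179.07230267139303 180.21068915505288 yaw 88.18419263715519 [0.00728309 0.59588423 0.04520432] 0.3640258490007519 41.7167
cell logger 5.42771599999996 -0.8364600000000012 (array([438.1,   2.8]), 87.0, 49.0, 1.2, [np.int64(670), np.int64(101)], np.int32(365))
-16 [41.0, 39.0, 38.6]
-12 [37.6, 33.9, 37.6]
-8 [35.7, 35.0, 40.5]
-4 [37.6, 33.1, 35.2]
0 [36.6, 37.2, 34.8]
4 [35.4, 35.8, 40.1]
8 [35.1, 37.1, 35.0]
12 [33.4, 42.0, 34.0]
16 [41.0, 38.0, 37.7]
20 [39.4, 32.6, 37.4]
24 [43.5, 38.5, 34.8]
28 [34.6, 41.3, 36.3]
32 [41.6, 37.3, 35.0]
```

View pics/28z.png

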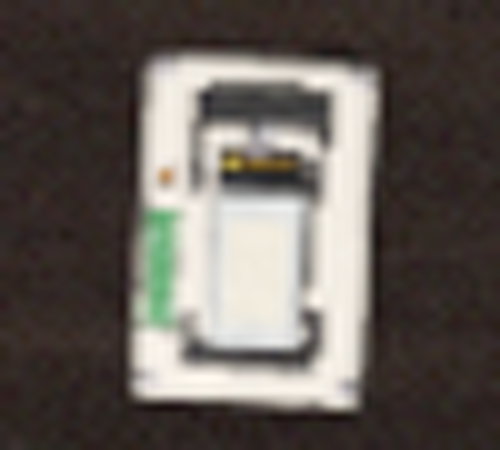

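View pics/28y.png

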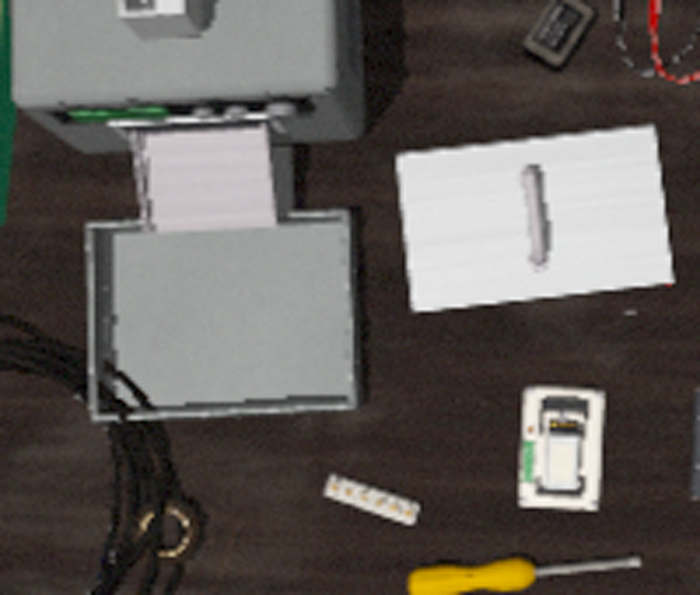

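View pics/s28z.png

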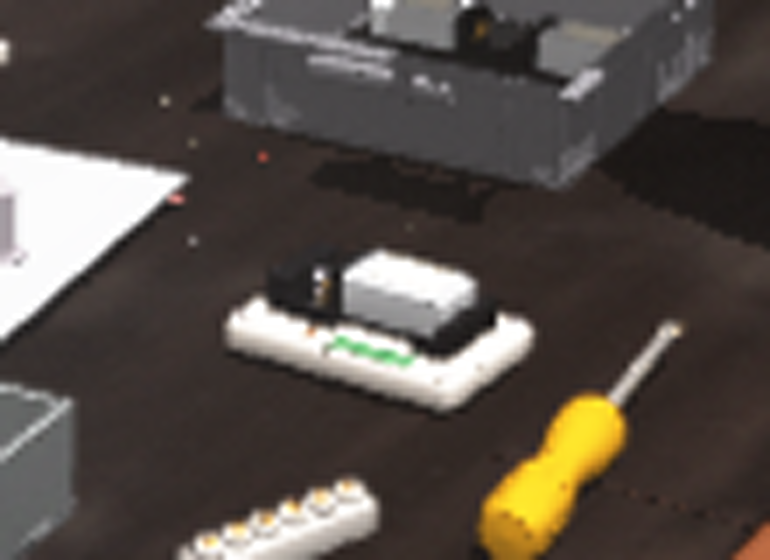

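Run:
```python
from h import *
from lg import lw,L,ex,ey
cs=[dict(np.load('/tmp/t28.png.npz'))]+[r.capture('top') for _ in range(3)]
Q=[]
for c in cs:
    W=pts(c).reshape(-1,3);d=(W[:,:2]-L)*1e3;x=d@ex;y=d@ey;z=W[:,2]*1e3
    m=(x>-13)&(x<30)&(abs(y)<9)&(z>25)&(z<50);Q.append(np.c_[x[m],y[m],z[m]])
Q=np.vstack(Q);A=np.c_[Q[:,:2],np.ones(len(Q))];s,res,_,_=np.linalg.lstsq(A,Q[:,2],rcond=None);print('slopes deg',np.degrees(s[:2]),'z at seat',s@[8,0,1],len(Q))
c=cs[0];im=np.mean([k['frame'].astype(float) for k in cs],0).mean(2)
# profiles sampled in logger frame at top height
for y0 in(0,):
    print('along x', [(x,int(im[tuple(int(round(t)) for t in proj(c,lw(x,0,37))[::-1])])) for x in range(-40,48,2)])
for xx in(5,12,18):
    print('across x=',xx,[(y,int(cv2.getRectSubPix(im.astype(np.float32),(1,1),proj(c,lw(xx,y,37)))[0,0])) for y in range(-24,25,2)])
# cover
im8=c['frame'].astype(int);m=(im8.min(2)>150).astype(np.uint8);b=np.zeros_like(m);b[150:215,225:325]=1;m&=b
cn=max(cv2.findContours(m,0,2)[0],key=cv2.contourArea)
P=np.array([ray(c,u,v,.011)[:2] for u,v in cn[:,0]],np.float32)*1000;print('cover',cv2.minAreaRect(P))
```

```text
slopes deg [0.60148768 0.19890603] z at seat 37.00328520428 414
along x [(-40, 119), (-38, 71), (-36, 71), (-34, 63), (-32, 70), (-30, 98), (-28, 98), (-26, 151), (-24, 162), (-22, 136), (-20, 136), (-18, 88), (-16, 46), (-14, 46), (-12, 79), (-10, 154), (-8, 224), (-6, 224), (-4, 224), (-2, 231), (0, 231), (2, 233), (4, 232), (6, 231), (8, 231), (10, 231), (12, 231), (14, 232), (16, 232), (18, 233), (20, 233), (22, 230), (24, 230), (26, 228), (28, 224), (30, 224), (32, 199), (34, 67), (36, 132), (38, 132), (40, 212), (42, 237), (44, 216), (46, 216)]
across x= 5 [(-24, 146), (-22, 177), (-20, 206), (-18, 228), (-16, 237), (-14, 227), (-12, 217), (-10, 212), (-8, 227), (-6, 230), (-4, 231), (-2, 232), (0, 232), (2, 232), (4, 232), (6, 232), (8, 232), (10, 223), (12, 201), (14, 153), (16, 173), (18, 205), (20, 235), (22, 235), (24, 236)]
across x= 12 [(-24, 138), (-22, 165), (-20, 195), (-18, 223), (-16, 235), (-14, 231), (-12, 223), (-10, 217), (-8, 228), (-6, 231), (-4, 232), (-2, 233), (0, 232), (2, 231), (4, 232), (6, 232), (8, 232), (10, 225), (12, 207), (14, 151), (16, 162), (18, 202), (20, 233), (22, 235), (24, 235)]
across x= 18 [(-24, 143), (-22, 175), (-20, 211), (-18, 237), (-16, 237), (-14, 232), (-12, 224), (-10, 217), (-8, 228), (-6, 234), (-4, 234), (-2, 233), (0, 233), (2, 233), (4, 233), (6, 233), (8, 232), (10, 225), (12, 207), (14, 193), (16, 204), (18, 231), (20, 232), (22, 234), (24, 235)]
cover ((629.0762939453125, 27.44530487060547), (129.68515014648438, 213.02490234375), 7.751723289489746)
```

Run:
```python
from h import *
c=dict(np.load('/tmp/t28.png.npz'))
a=c['frame'][:,:,::-1].copy()
cv2.imwrite('pics/28t.png',cv2.resize(a[175:245,138:228],None,fx=8,fy=8,interpolation=cv2.INTER_CUBIC)[:600])
z=cv2.resize(a[175:245,138:228],None,fx=8,fy=8,interpolation=cv2.INTER_CUBIC)
th=np.radians(4.1);e1=np.array([np.cos(th),np.sin(th)]);e2=np.array([-np.sin(th),np.cos(th)])
O=np.array([.5273,.2727])+.016*e1
print(O)
def P(x,y,h):return (*(O+x/1e3*e1+y/1e3*e2),h/1e3)
def px(p):
    u,v=proj(c,p);return int((u-138+.5)*8),int((v-175+.5)*8)
for A,B in(((-79,-104),(-79,104)),((-79,-104),(79,-104)),((-79,104),(79,104)),((-75,-100),(-75,100)),((-75,100),(79,100)),((-75,-100),(79,-100))):
    cv2.line(z,px(P(*A,42)),px(P(*B,42)),(0,0,255) if abs(A[0])==79 else (0,255,0),1)
cv2.imwrite('pics/28t.png',z)
```

```text
[0.54325905 0.27384396]
```

View pics/28t.png

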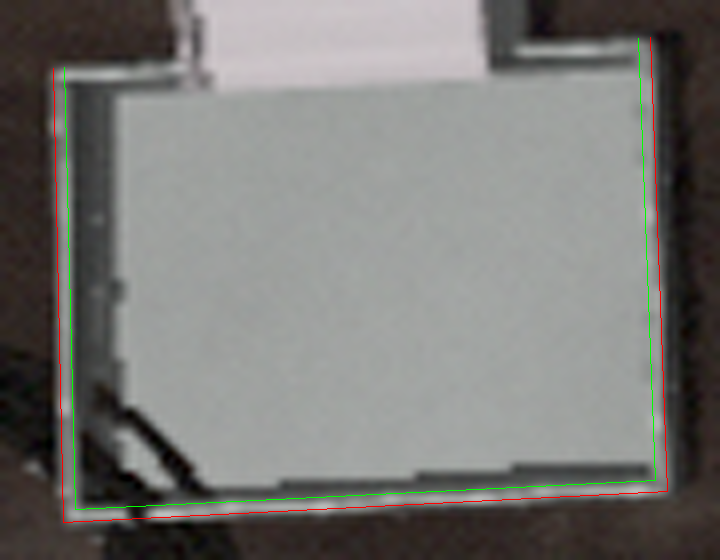

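Call:
move_arm --hand '[5,5,5,5,5,5,5,5,5,5,5,5]' --pt "3 3.3 0" --pt "6 6.6 0" --pt "9 9.9 0" --pt "12 13 0" --pt "15 16.4 0" --pt "18 19.6 0" --pt "18.8 20.5 0" --pt "18.8 20.5 -3" --pt "18.8 20.5 -6" --pt "18.8 20.5 -8" --pt "18.8 20.5 -8" --pt "18.8 20.5 -8" --twist '[0.167,0.167,0.167,0.167,0.167,0.167,0.167,0.167,0.167,0.167,0.167,0.167]'

```text
clock: 42.97
ee_pos: [0.6284, 0.0283, 0.1003]
ee_rot: [[-0.99, -0.138, -0.003], [-0.138, 0.99, 0.0], [0.003, 0.001, -1.0]]
ft_force: [-0.3, 0.1, 0.7]
width: 0.537
```

Run:
```python
from h import *
s=r.state();print(s['ee_pos'],s['ee_rot'][:,1],s['width'],s['clock'])
c=cap('side','s30.png')
im=cv2.imread('pics/s30.png');cv2.imwrite('pics/s30z.png',cv2.resize(im[130:280,170:340],None,fx=4,fy=4,interpolation=cv2.INTER_CUBIC))
```

```text
[0.62837259 0.02828417 0.10031053] [-1.37599590e-01  9.90487809e-01  5.02329614e-04] 0.5368797842820556 42.9667
```

View pics/s30z.png

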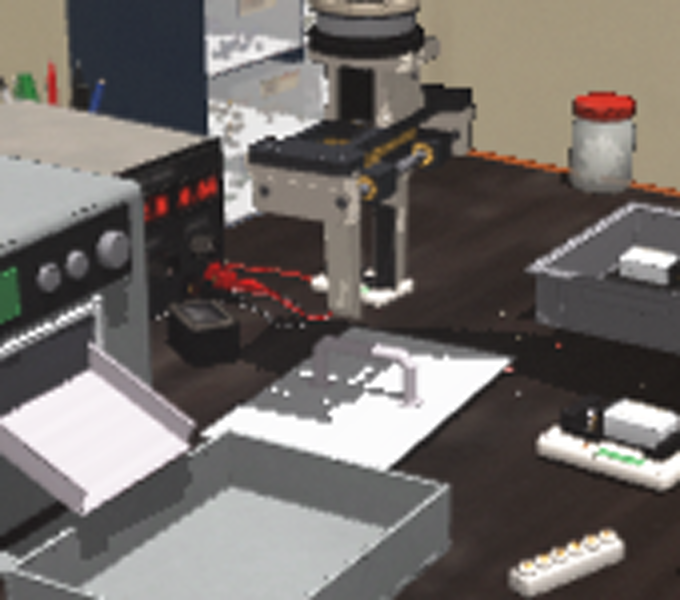

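Call:
move_arm --hand '[5,5,5,5,5,0,0,0,0,0,0,0]' --pt "0 0 -2" --pt "0 0 -4" --pt "0 0 -5.5" --pt "0 0 -5.5" --pt "0 0 -5.5" --pt "0 0 -5.5" --pt "0 0 -5.5" --pt "0 0 -5.5" --pt "0 0 -5.5" --pt "0 0 -5.5" --pt "0 0 -5.5" --pt "0 0 -5.5" --twist '[0,0,0,0,0,0,0,0,0,0,0,0]'

```text
clock: 44.02
ee_pos: [0.6293, 0.0276, 0.0463]
ee_rot: [[-0.991, -0.136, 0.0], [-0.136, 0.991, 0.001], [-0.0, 0.001, -1.0]]
ft_force: [-0.6, 1.1, 1.2]
width: 0.093
```

Call:
move_arm --hand '[0,0,0,0,0,0,0]' --pt "0 0 2" --pt "0 0 5" --pt "0 0 8" --pt "0 0 10" --pt "0 0 11" --pt "0 0 11" --pt "0 0 11" --twist '[0,0,0,0,0,0,0]'

```text
clock: 44.6
ee_pos: [0.6285, 0.0269, 0.1552]
ee_rot: [[-0.991, -0.136, -0.002], [-0.136, 0.991, -0.0], [0.002, -0.0, -1.0]]
ft_force: [-0.2, 0.7, -2.8]
width: 0.1
```

Run:
```python
from h import *
s=r.state();print(s['ee_pos'],s['ee_rot'][:,1],s['ft_force'],s['width'],s['clock'])
c=cap('side','s31.png');cap('top','t31.png')
im=cv2.imread('pics/s31.png');cv2.imwrite('pics/s31z.png',cv2.resize(im[130:280,170:340],None,fx=4,fy=4,interpolation=cv2.INTER_CUBIC))
```

```text
[0.628471   0.02690791 0.15519833] [-1.35749272e-01  9.90743217e-01 -1.12993453e-04] [-0.20271588  0.69228876 -2.82659456] 0.09973859384231236 44.6
```

View pics/s31z.png

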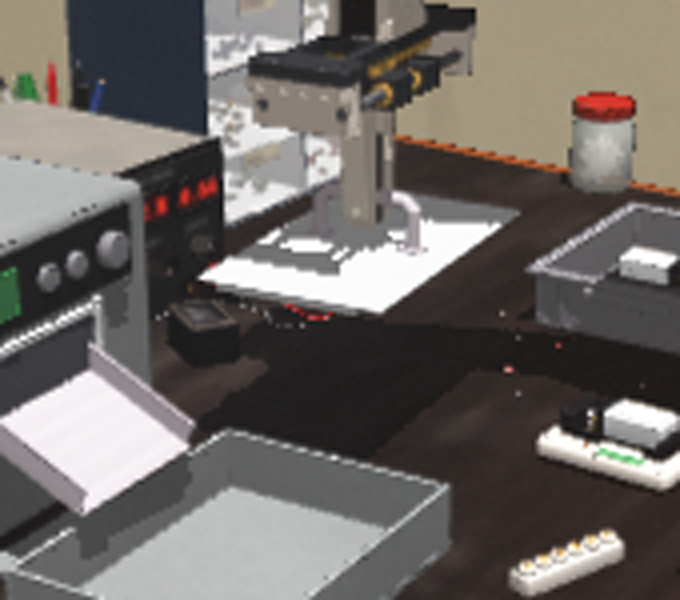

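View pics/t31.png

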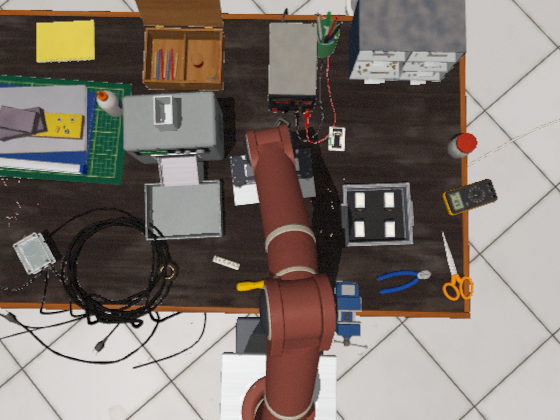

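Call:
move_arm --hand '[0,0,0,0,0,0,0,0,0,0,0,0]' --pt "-3 1 0" --pt "-6 3 0" --pt "-9 6 0" --pt "-10 9 0" --pt "-10.1 12 0" --pt "-10.1 15 0" --pt "-10.1 18 0" --pt "-10.1 21 0" --pt "-10.1 23.5 0" --pt "-10.1 24.5 0" --pt "-10.1 24.5 0" --pt "-10.1 24.5 0" --twist '[0,0,0,-0.02,-0.04,-0.065,-0.065,-0.065,-0.065,-0.065,-0.065,-0.065]'

```text
clock: 45.7
ee_pos: [0.5278, 0.2705, 0.1549]
ee_rot: [[-0.997, -0.071, -0.002], [-0.071, 0.997, -0.003], [0.002, -0.003, -1.0]]
ft_force: [0.4, -0.7, -3.1]
width: 0.096
```

Call:
move_arm --hand '[0,0,0,0,0,0]' --pt "0 0 -1" --pt "0 0 -3" --pt "0 0 -4.5" --pt "0 0 -5" --pt "0 0 -5" --pt "0 0 -5" --twist '[0,0,0,0,0,0]'

```text
clock: 46.2
ee_pos: [0.5287, 0.2707, 0.106]
ee_rot: [[-0.998, -0.069, -0.0], [-0.069, 0.998, -0.001], [0.0, -0.001, -1.0]]
ft_force: [-0.8, 0.8, -1.1]
width: 0.096
```

Run:
```python
from h import *
s=r.state();print(s['ee_pos'],s['ee_rot'][:,1],s['ft_force'],s['width'],s['clock'])
c=cap('side','s32.png');cap('top','t32.png')
a=cv2.imread('pics/s32.png')[170:320,140:340];b=cv2.imread('pics/t32.png')[165:265,120:253]
cv2.imwrite('pics/32z.png',cv2.resize(a,None,fx=4,fy=4,interpolation=cv2.INTER_CUBIC));cv2.imwrite('pics/32y.png',cv2.resize(b,None,fx=6,fy=6,interpolation=cv2.INTER_CUBIC))
```

```text
[0.52869141 0.27065153 0.1060267 ] [-6.91643665e-02  9.97604837e-01 -9.38338193e-04] [-0.75234679  0.83795766 -1.10647178] 0.09627353700040531 46.2
```

View pics/32z.png

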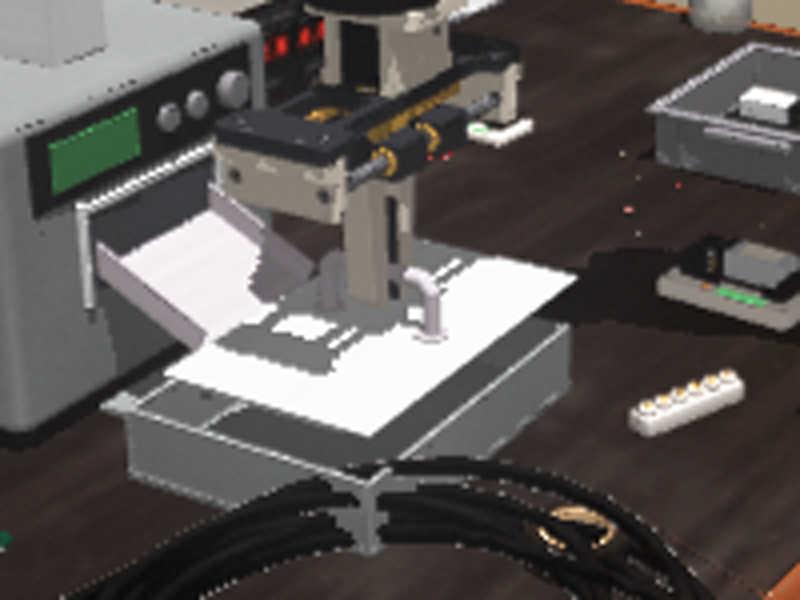

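View pics/32y.png

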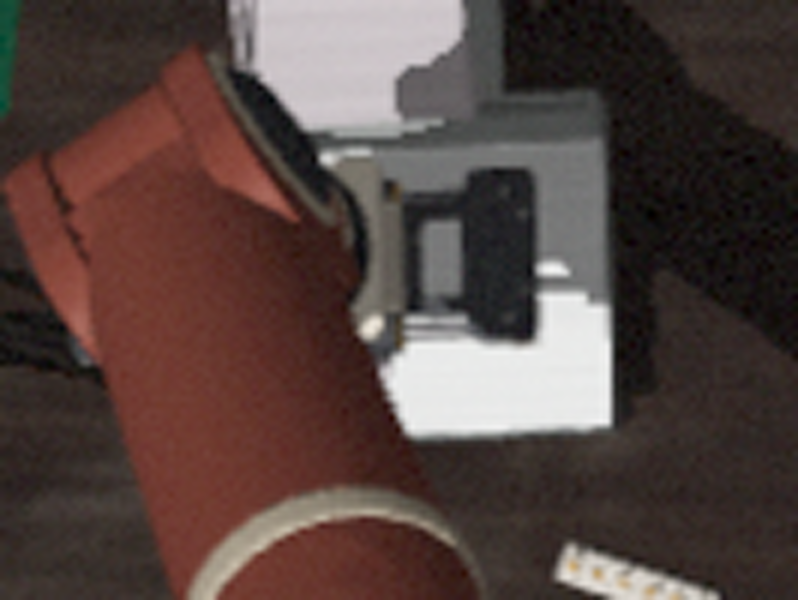

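Run:
```python
from h import *
c=dict(np.load('/tmp/t32.png.npz'))
p=ray(c,120+613/6-.5,165+428/6-.5,.071);print('corner',p)
th=np.radians(3.97);R=np.array([[np.cos(th),-np.sin(th)],[np.sin(th),np.cos(th)]])
print('expected for centre at TCP',np.array([.5287,.2707])+R@[-.065,-.106])
print('target', np.array([.5273,.2727])+R@[-.065,-.106])
```

```text
corner [0.47080038 0.15912695 0.071     ]
expected for centre at TCP [0.47119479 0.16045413]
target [0.46979479 0.16245413]
```

Call:
move_arm --hand '[0,0,0,0,0,0,0]' --pt "-0.1 0.25 0" --pt "-0.1 0.25 0" --pt "-0.1 0.25 -0.8" --pt "-0.1 0.25 -1.5" --pt "-0.1 0.25 -2" --pt "-0.1 0.25 -2.3" --pt "-0.1 0.25 -2.3" --twist '[0,0,0,0,0,0,0]'

```text
clock: 46.88
ee_pos: [0.5265, 0.2741, 0.0818]
ee_rot: [[-0.997, -0.071, -0.002], [-0.071, 0.997, -0.001], [0.002, -0.001, -1.0]]
ft_force: [-0.5, 0.2, -2.1]
width: 0.098
```

Call:
move_arm --hand '[0,0,0,0]' --pt "0 0 -0.2" --pt "0 0 -0.4" --pt "0 0 -0.4" --pt "0 0 -0.4" --twist '[0,0,0,0]'

```text
clock: 47.22
ee_pos: [0.5275, 0.2747, 0.0803]
ee_rot: [[-0.997, -0.071, 0.001], [-0.071, 0.997, 0.0], [-0.001, 0.0, -1.0]]
ft_force: [-1.8, -0.9, 4.9]
width: 0.094
```

Run:
```python
from h import *
s=r.state();print(s['ee_pos'],s['ee_rot'][:,1],s['ft_force'],s['width'],s['clock'])
c=cap('side','s33.png')
a=cv2.imread('pics/s33.png')[170:320,140:340]
cv2.imwrite('pics/33z.png',cv2.resize(a,None,fx=4,fy=4,interpolation=cv2.INTER_CUBIC))
```

```text
[0.52750839 0.27473565 0.08027548] [-7.11004058e-02  9.97469141e-01  2.12476595e-04] [-1.75819567 -0.85834892  4.93000632] 0.09356899454312652 47.2167
```

View pics/33z.png

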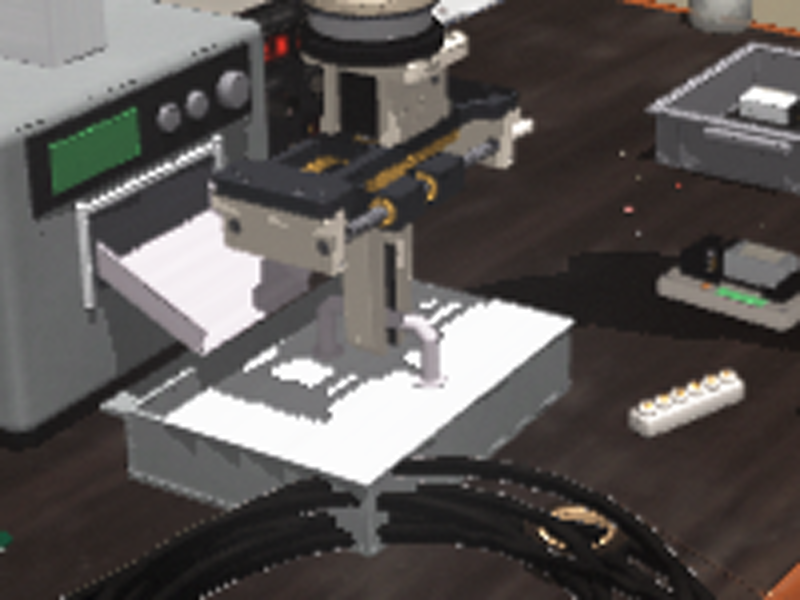

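Call:
move_arm --hand '[0,5,5,5,5,5,5,5,5]' --pt "0 0 0.05" --pt "0 0 0.05" --pt "0 0 0.05" --pt "0 0 0.05" --pt "0 0 0.05" --pt "0 0 2" --pt "0 0 5" --pt "0 0 9" --pt "0 0 11" --twist '[0,0,0,0,0,0,0,0,0]'

```text
clock: 48.02
ee_pos: [0.5288, 0.2757, 0.193]
ee_rot: [[-0.997, -0.071, 0.005], [-0.071, 0.997, 0.003], [-0.005, 0.003, -1.0]]
ft_force: [0.8, 0.7, 1.4]
width: 0.536
```

Call:
move_arm --hand '[5,5,5,5,5,5,5,5,5,5,5,5]' --pt "-1 -4 0" --pt "-2 -8 0" --pt "-2 -12 0" --pt "-2 -16 0" --pt "-2 -20 0" --pt "-2 -24 0" --pt "-2 -28 0" --pt "-2 -32 0" --pt "-2 -36 0" --pt "-2 -40 0" --pt "-2 -41 0" --pt "-2 -41 0" --twist '[0,0,0,0,0,0,0,0,0,0,0,0]'

```text
clock: 49.02
ee_pos: [0.5066, -0.1404, 0.1889]
ee_rot: [[-0.998, -0.063, -0.0], [-0.063, 0.998, -0.002], [0.0, -0.002, -1.0]]
ft_force: [0.3, 0.9, 0.8]
width: 0.539
```

Run:
```python
from cells import *
from lg import L,ex,ey
s=r.state();print(s['ee_pos'],s['width'],s['clock'])
c=cap('top','t34.png');s2=cap('side','s34.png')
im8=c['frame'].astype(int);m=(im8.min(2)>150).astype(np.uint8);b=np.zeros_like(m);b[188:245,135:230]=1;m&=b
cn=max(cv2.findContours(m,0,2)[0],key=cv2.contourArea)
P=np.array([ray(c,u,v,.045)[:2] for u,v in cn[:,0]],np.float32)*1000;print('cover',cv2.minAreaRect(P))
W=pts(c);mm=cv2.drawContours(np.zeros_like(m),[cn],-1,1,-1);mm=cv2.erode(mm,np.ones((5,5)))
Q=W[(mm>0)];Q=Q[Q[:,2]<.055];A=np.c_[Q[:,:2]-Q[:,:2].mean(0),np.ones(len(Q))];print('plane',np.linalg.lstsq(A,Q[:,2],rcond=None)[0])
for o in cells(c,(.46,.63,-.36,-.17)):print(o)
cv2.imwrite('pics/34z.png',cv2.resize(cv2.imread('pics/t34.png')[120:290,120:420],None,fx=2.6,fy=2.6,interpolation=cv2.INTER_CUBIC))
cv2.imwrite('pics/34y.png',cv2.resize(cv2.imread('pics/s34.png')[150:310,140:400],None,fx=3,fy=3,interpolation=cv2.INTER_CUBIC))
```

```text
[ 0.5066206  -0.14037679  0.188869  ] 0.538680520272027 49.0167
cover ((528.5010375976562, 273.15948486328125), (131.22193908691406, 212.8493194580078), 3.9798271656036377)
plane [-0.00211584 -0.00087876  0.0445735 ]
(array([ 584.5, -301.9]), 39.4, 24.6, -0.1, [np.int64(138), np.int64(141)], np.int32(124))
(array([ 501.6, -304.4]), 41.8, 24.4, -0.3, [np.int64(131), np.int64(63)], np.int32(124))
```

View pics/34z.png

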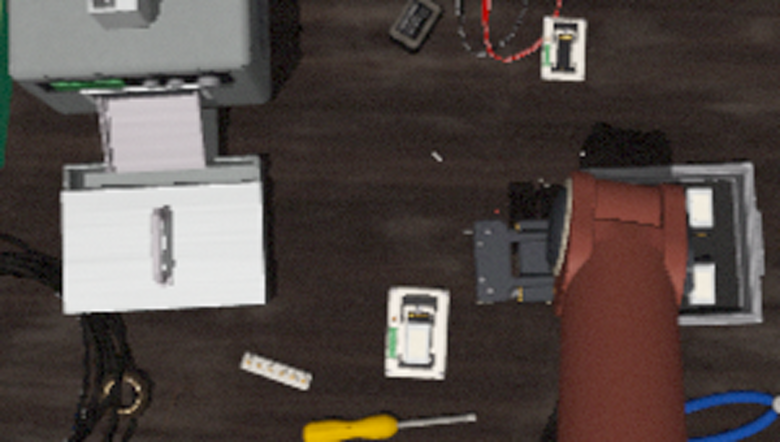

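View pics/34y.png

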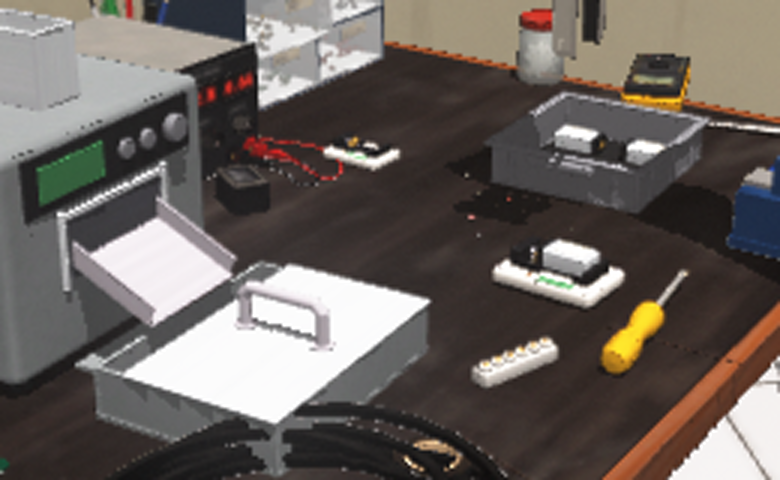

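Run:
```python
from h import *
print(r.close_job(), r.state()['clock'])
```

```text
the job is handed in; nothing more can be done
the job is handed in; nothing more can be done
```

The job is handed in, at about 49 s of the 210 s allowed; no verdict was reported.

**What I did:** I lifted the cover onto the bench and took out all five cells. Four are laid flat and apart on the tote floor. The fifth went into the larger (96 x 64 mm) logger: tilted on the end wall, nose pushed against the spring, then levelled behind the wall. While I worked the cover was knocked about 4–5 cm aside and turned a few degrees, so I measured it again before putting it back on the tray.

**What the last checks showed:**
- **Logger cell:** its top is at 37.0 mm with a slope of 0.6°. Its rear is at the end wall and its black contact end is on the spring. The spring travel could not be read directly; the cell's position implies about 4 mm.
- **Cover:** it lies level and about 1.3 mm from where it was at the start, with its top at 44.6 mm as before.
- **Tote:** the last top picture showed only two of the four cells, because the arm hid the others. All four were seen lying flat and separate after the last one was placed, and I didn't touch the tote after that.
- **Bystanders:** the tape roll, terminal strip and adapter look where they were at the start. I judged this by eye and didn't measure it.

**A check that disagreed:** the side camera disagreed with the top view by about 2–3 mm near the logger. There I relied on the top view and the contact forces.

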